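# Step off three gauge lengths and lock the bread-board stop

## Task

Set the stop of the bread board to three gauge lengths: the brass gauge bar already lies in the first length against the fence, so walk it along the rail by turning it end over end twice, each time pivoting about the end nearer the stop, which keeps its place on the rail, laying it down gently and never lifting both ends off the rail at once. Then slide the stop up until it just touches the gauge without shifting it, and use the screwdriver to turn the stop's lock screw a full quarter turn clockwise, from slot along the rail to slot across it. Finally stand the screwdriver back in its wooden block, leave the gauge lying against the stop, and leave the other things on the counter where they are.

Things in the scene. Friction and masses are not known exactly. Their poses are not given: they have to be found in the camera images.
- jig: Bread-measuring board fixed to the counter: wood base 120 x 580 x 12 mm, aluminium rail along its middle 30 mm wide (x), 550 long (y), top 40 mm above the counter. Origin: centre of the underside; y runs along the rail from fence to stop, z up. A gauge length is the 114 mm between its button axes: with the pivot end kept in place each time, the gauge's centre goes from y = -180 to -66, then 48 mm.
- gauge: Brass bar lying loose on the rail, 130 mm long (its y), 24 wide (x), 16 high (z), ends half-round, 0.4 kg. Origin: middle of the face that starts below (on top after one flip). Starts with end a (-y) at the fence, end b (+y) towards the stop. Near each end a dark button pair 15 mm across sticks out 8 mm each side (40 mm over the pair, along x).
- button_a (a point): On the axis of end a's button pair, mid-width: 8 mm from the end, 48 mm above the counter when lying; the two axes are 114 mm apart. The pair spins freely about x: pinched across the rail, the bar swings freely from it and the gripper need not turn. Fingers may pass down the rail's sides (28 mm to the wood base).
- fence (a point): Steel fence on the rail, 30 mm wide, 20 long, 20 high; this point: its face towards the stop, at rail top height (board y = -245 mm).
- button_b (a point): The same for end b.
- end_b (a point): Tip of end b of the gauge, at half its height; this end faces the stop after two flips.
- stop: Aluminium slide straddling the rail, 44 mm wide (x), 40 long (y), top 64 mm above the counter, skirts 12 mm down the rail's sides. Axes as the board's; origin: block centre at rail top. Slides along the rail with about 4 N friction, stays where left; starts with its face at board y = 143 to 188 mm, 30 to 75 mm beyond where the gauge will end. Can be pinched across its 44 mm from above.
- stop_face (a point): Centre of the stop's face that looks to the fence and must touch the gauge, 8 mm above the rail top; axes as the board's.
- screw_top (a point): Centre of the top of the lock screw's square dark steel head (28 x 28 x 9 mm) on top of the stop, 73 mm above the counter. Its slot is 18.5 mm long, 5 wide and 7 deep, open at the top, closed at its ends. This point's y axis points along the slot and turns with the screw.
- screw (a joint): Turn of the lock screw (rad): 0 = loose, slot along the rail; grows clockwise seen from above to its end stop at 1.57 = locked, slot across the rail. It starts between 0 and 0.25. Turning takes about 0.1 N m.
- driver: Screwdriver, 0.12 kg, bit down in the block. Origin: tip of the bit; z up along its axis. Flat blade 14 mm wide (its x), 3.2 thick (y), the last 3 mm 12 x 1.8; shank 8 mm thick to z = 62 mm; round guard 34 mm across at z = 62 to 67; black square handle 24 x 24 mm (flats square to x and y) at z = 67 to 140.
- block: Pale wooden block 60 x 60 x 66 mm high, fixed, with an 18 x 18 mm square hole right through at its centre; origin at the centre of its underside. The driver hangs in it by its guard, tip 4 mm above the counter. It stands in one of three places behind the board.
- jar: Bystander: amber glass jar, 68 mm across, 100 mm high; origin at the centre of its underside.
- mill: Bystander: dark wooden pepper mill, 54 mm across, 135 mm high; origin at the centre of its underside.
- glass: Bystander: drinking glass, 64 mm across, 100 mm high; origin at the centre of its underside.
- bowl: Bystander: white bowl, 120 mm across, 50 mm high; origin at the centre of its underside.

How it is judged:
By the outcome, as a careful person would: the job done as asked, in the order asked, and still so for the second after the job is handed in, with the robot touching nothing.
It also fails if it takes over 72 s, if anything falls off the work surface, if the arm or the gripper's body presses on something with over 40 N, if the wrist force passes 120 N, or if a joint passes its speed limit or range.

## Robot

A 7-joint arm with a two-finger parallel gripper is mounted at the origin on the work surface. World frame = base frame: x ahead of the robot, y to its left, z up, the work surface at z = 0. Lengths are in mm, angles in rad, forces in N, time in s.
With the tool pointing down it reaches from about 400 to 875 mm from the base axis. Payload 4.4 kg.
Tool frame: the origin (TCP) lies at the very end of the fingers, on their centre line; the grasp point (between the pads) lies 19 mm behind it (ctrl.grasp_offset is the distance from the TCP to the grasp point, in mm); z points along the fingers, y is the line along which they close (so a half turn about z gives the same grasp; the last joint's range is limited). The gripper opens to 85 mm and grips with 20 to 120 N. Pads are 22 mm wide; open, the fingers measure 114 mm over their backs; the gripper's body (76 mm by 85 mm) begins 54 mm behind the grasp point. The pads swing forward as they close: fully open they stand 13 mm farther back than shut.
Start: joints at [-1.311, 0.628, 0.038, 1.517, -0.027, 0.996, -0.02], TCP at [208.02, 615.829, 231.313] pointing down, gripper open.
Joint ranges: [-3.06, 3.06], [-0.37, 2.12], [-1.25, 1.32], [0.18, 2.47], [-1.1, 4.24], [0.23, 1.98], [-2.94, 2.94]. Speed limits (rad/s): [2.57, 2.57, 3.14, 3.14, 3.14, 3.14, 3.14].

## Interface

Orientations are given as [roll, pitch, yaw] about the fixed x, y, z axes, in that order (R = Rz(yaw) Ry(pitch) Rx(roll)).
In Python, from cell import status, cams, ctrl gives the robot as it stands.
- The arm moves only by the tool move_arm, never from a script. Its argument "plan" is a list of rows, each a list of 3 entries, a list of its own where there are three numbers: the shift along the world's x, y, z in mm, then the turn, a rotation vector about the world's x, y, z in degrees, then the opening, from 0 (shut) to 1 (fully open). In form: [[[x, y, z], [wx, wy, wz], gripper], ...]. A call has 1 to 10 rows; each row shifts and turns the commanded pose from where the row before left it; what a row does not reach is not made up. A row lasts 1/8 s, in which the tool goes at most 62.5 mm and 10.7 degrees, less where a joint would pass 70% of its speed; a pose out of reach is approached as far as the arm can. A call with a gripper value outside its range is refused whole. The fingers move at their own pace and stop on an object; the grip force is fixed at half the most. Time passes only in rows, so rows that do not move let the fingers close. It gives the time, the measured TCP pose, the force, the opening and the grip force at its end, in the units of the state.
- status.read_state(): the state, without advancing time (a new reading comes with each control period).
- cams.get_image(name): name is "scene" or "top" or "wrist"; returns the picture (420x560x3 uint8, blue, green, red); there is no depth.
- cams.camera_params(name): a dict with "K" (3x3 intrinsics, pixels), "k1" (the pictures are not rectified: a ray, as slopes to the right and down, at radius r is drawn at 1 + k1 r^2 times it, then the intrinsics apply), "pose" (4x4, takes a point from camera to world coordinates); the wrist camera has in their place "tool_from_camera" (4x4, takes a point from camera to tool coordinates, whose origin is the TCP and whose axes are the flange's). Camera axes: x right, y down, z forward; pixel columns grow to the right and rows downward; lengths in mm; the calibration is good to about 2 mm. A picture is of the moment at which its call begins: read the wrist's pose just before it. camera_params takes no time and is no camera call.
- ctrl.finish_job(): hands the job in; it is judged then, once.
The state is a dict: "clock": time; "qpos": joint angles; "qd": joint speeds; "tau": joint torques, N m; "eef_pos": TCP position; "tool_rot": TCP orientation; "force": force on the tool from outside, world axes, zero at the start; "torque": the same for the moment, N m; "width": finger opening in mm; "gripper_force": force on a finger pad.
Only numpy, scipy, OpenCV 4.12 (cv2) and the standard library are available. Lean on these libraries where they do the work, as an engineer would, in place of code of your own. Each camera call takes 0.05 s, during which the arm holds its last target. There are 200 camera calls.

## Working session

There is one attempt and no reset: what is moved stays moved. The work goes in short steps, Python scripts to look and compute and a tool call to move; the robot and the scene stay as the last step left them, time stands still between calls to the robot, and variables do not carry over. Pictures are saved under pics/ and viewed, at most 10 in all, crops included, and the job is handed in when it is done.

Besides the shell and the picture viewer there is one more tool, called after "Call:" in YAML: its name, and indented under it one key for each argument. move_arm: Moves the arm, as the interface text tells. Its arguments: {"type":"object","properties":{"plan":{"type":"array","items":{"type":"array"}}},"required":["plan"]}

```bash
mkdir -p pics; cat > h.py <<'E'
import numpy as np, cv2
from cell import status, cams, ctrl
from scipy.spatial.transform import Rotation as R
def grab(n,f):
    im=cams.get_image(n); cv2.imwrite('pics/'+f,im); return im
def pose(n):
    p=cams.camera_params(n)
    if 'pose' in p: return p,np.array(p['pose'])
    s=status.read_state(); T=np.eye(4); T[:3,:3]=R.from_euler('xyz',s['tool_rot']).as_matrix(); T[:3,3]=s['eef_pos']
    return p,T@np.array(p['tool_from_camera'])
def ray(n,uv,P=None):
    p,T=P or pose(n); K=np.array(p['K'])
    d=np.array([(uv[0]-K[0,2])/K[0,0],(uv[1]-K[1,2])/K[1,1]]); k=p['k1']; u=d.copy()
    for _ in range(20): u=d/(1+k*(u@u))
    v=T[:3,:3]@np.array([u[0],u[1],1]); return T[:3,3],v
def onz(n,uv,z,P=None):
    o,v=ray(n,uv,P); return o+v*(z-o[2])/v[2]
def proj(n,X,P=None):
    p,T=P or pose(n); K=np.array(p['K']); c=np.linalg.inv(T)@np.append(X,1); u=c[:2]/c[2]; u=u*(1+p['k1']*(u@u))
    return K[:2,:2]@u+K[:2,2]
E
python3 - <<'E'
from h import *
s=status.read_state(); print(s)
for n in('top','scene','wrist'):
    grab(n,n+'0.png'); p,T=pose(n); print(n,p['k1'],np.array(p['K']).round(1).tolist(),T.round(3).tolist())
a=[cv2.imread(f'pics/{n}0.png') for n in('top','scene')]
print(status.read_state()['clock'])
E
```

```text
{'clock': 0.0, 'qpos': array([-1.31081114,  0.6293306 ,  0.0384316 ,  1.51837727, -0.02700331,
        0.99628426, -0.02001039]), 'qd': array([-0.0005021 ,  0.00238973, -0.00116156, -0.00028578,  0.0012796 ,
        0.00040941,  0.00021631]), 'tau': array([-2.45804167e-04, -5.63398683e+01,  1.22611944e+00, -1.93446761e+01,
        1.10528534e-02,  1.03238155e-02, -1.40090572e-05]), 'eef_pos': array([207.80051262, 615.22999871, 230.39598941]), 'tool_rot': array([-3.13971086e+00,  1.53358751e-05,  2.81580345e+00]), 'force': array([-0.72290869,  0.69479414, -0.49013431]), 'torque': array([0.04776112, 0.00319956, 0.04592837]), 'gripper_force': 0.0, 'width': 85.4604595322773}
top 0.045569115488775964 [[443.3, 0.0, 275.0], [0.0, 443.3, 203.8], [0.0, 0.0, 1.0]] [[-0.012, -0.983, 0.181, 295.991], [-1.0, 0.013, 0.008, 2.87], [-0.01, -0.181, -0.983, 1436.673], [0.0, 0.0, 0.0, 1.0]]
scene -0.09635776782327835 [[484.2, 0.0, 272.0], [0.0, 484.2, 212.3], [0.0, 0.0, 1.0]] [[0.607, 0.494, -0.622, 1297.125], [0.794, -0.381, 0.473, -546.851], [-0.003, -0.782, -0.623, 841.255], [0.0, 0.0, 0.0, 1.0]]
wrist 0.010515540112862064 [[295.3, 0.0, 282.8], [0.0, 295.3, 211.7], [0.0, 0.0, 1.0]] [[0.321, 0.908, 0.271, 139.32], [0.947, -0.307, -0.093, 638.3], [-0.001, 0.287, -0.958, 373.245], [0.0, 0.0, 0.0, 1.0]]
0.15
```

View pics/top0.png

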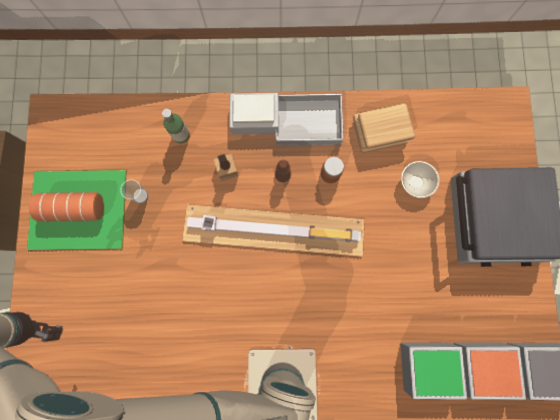

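View pics/scene0.png

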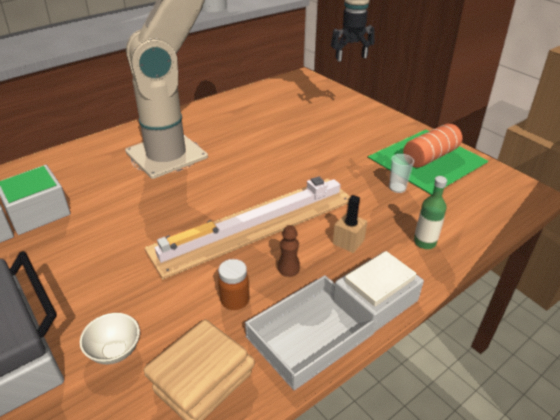

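The top view shows the board from (187,215) to (362,240), with the fence at the right (356,236), the gauge in yellow at (312–352, 233), the stop at (208,223), and the driver and block at (225,165). The mill is at (283,171), the jar at (333,169), the bowl at (420,180) and the glass at (135,192).

```bash
python3 - <<'E'
from h import *
im=cv2.imread('pics/top0.png'); P=pose('top')
hsv=cv2.cvtColor(im,cv2.COLOR_BGR2HSV)
m=cv2.inRange(hsv,(15,120,150),(32,255,255)); m[:, :290]=0; m[:,370:]=0;m[:215]=0;m[250:]=0
c=max(cv2.findContours(m,0,2)[0],key=cv2.contourArea); r=cv2.minAreaRect(c); print(r)
b=cv2.boxPoints(r); print(np.array([onz('top',q,56,P)[:2] for q in b]).round(1).tolist(), onz('top',r[0],56,P))
m=cv2.inRange(hsv,(100,5,150),(150,90,255)); 
m[:, :185]=0; m[:,365:]=0;m[:205]=0;m[255:]=0
c=max(cv2.findContours(m,0,2)[0],key=cv2.contourArea); r=cv2.minAreaRect(c); print('rail',r)
print(np.array([onz('top',q,40,P)[:2] for q in cv2.boxPoints(r)]).round(1).tolist())
for nm,uv,z in(('stop',(208,223),73),('drv',(224,160),144),('blk',(225,168),66),('mill',(283,165),135),('glass',(131,188),100),('c1',(189,207),12),('c2',(363,218),12),('c3',(362,255),12),('c4',(184,244),12)):
    print(nm,onz('top',uv,z,P).round(0))
cv2.imwrite('pics/z.png',np.vstack([cv2.resize(im[140:265,175:375],None,fx=4,fy=4,interpolation=2)]))
E
```

```text
((330.0379638671875, 233.0448455810547), (40.6092414855957, 7.723230361938477), 4.763641834259033)
[[449.3, -92.4], [473.4, -95.1], [461.3, -220.9], [437.3, -217.9]] [ 455.28132946 -156.7029943    56.        ]Traceback (most recent call last):
  File "<stdin>", line 9, in <module>
ValueError: max() iterable argument is empty
```

Call:
move_arm:
  plan:
    - [[27,-43,0],[0,0,-7.7],1]
    - [[27,-43,0],[0,0,-7.7],1]
    - [[27,-43,0],[0,0,-7.7],1]
    - [[27,-43,0],[0,0,-7.7],1]
    - [[27,-43,0],[0,0,-7.7],1]
    - [[27,-43,0],[0,0,-7.7],1]
    - [[27,-43,0],[0,0,-7.7],1]
    - [[27,-43,0],[0,0,-7.7],1]
    - [[27,-43,0],[0,0,-7.6],1]
    - [[27,-43,0],[0,0,-7.6],1]

```text
clock: 1.4
eef_pos: [478.6, 184.5, 231.3]
tool_rot: [3.142, -0.0, 1.471]
force: [0.5, 0.4, -0.4]
width: 84.9
gripper_force: 0.0
```

```bash
python3 - <<'E'
from h import *
im=cv2.imread('pics/top0.png'); P=pose('top')
print(status.read_state()['eef_pos'],np.degrees(status.read_state()['tool_rot']))
for nm,uv,z in(('stop',(208,223),73),('drv',(224,160),144),('blk',(225,168),66),('mill',(283,165),135),('glass',(131,188),100),('c1',(189,207),12),('c2',(363,218),12),('c3',(362,255),12),('c4',(184,244),12)):
    print(nm,onz('top',uv,z,P).round(0))
w=grab('wrist','w1.png'); s=cams.get_image('scene'); cv2.imwrite('pics/s1.png',s)
c=cv2.resize(im[140:265,175:375],None,fx=2.8,fy=2.8,interpolation=2)
E
```

```text
[478.64716969 184.49637093 231.30931664] [ 1.79997770e+02 -1.33885335e-02  8.43013544e+01]
stop [490. 223.  73.]
drv [671. 166. 144.]
blk [667. 172.  66.]
mill [655. -12. 135.]
glass [598. 457. 100.]
c1 [552. 295.  12.]
c2 [ 508. -270.   12.]
c3 [ 389. -261.   12.]
c4 [431. 308.  12.]
```

View pics/w1.png

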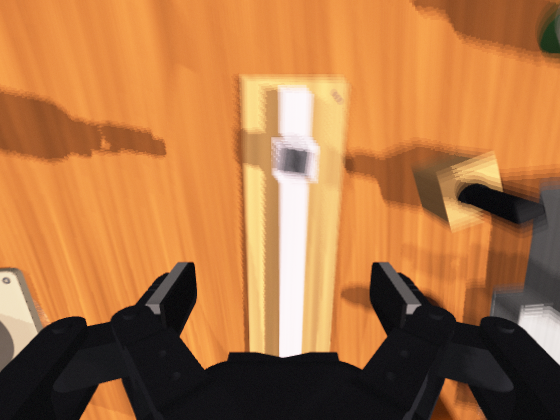

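The wrist view is motion-blurred. The stop is at (296,158), the rail is near vertical at x≈293, and the block is at (460,190), turned about 20° to the board. The arm is still now, so I'll retake it.

```bash
python3 - <<'E'
from h import *
w=grab('wrist','w2.png')
a=cv2.resize(w[120:200,240:350],None,fx=5,fy=5,interpolation=2); b=cv2.resize(w[140:240,400:550],None,fx=2.6,fy=2.6,interpolation=2)
o=np.zeros((400,950,3),np.uint8); o[:400,:550]=a; o[:260,555:945]=b
cv2.imwrite('pics/w2c.png',cv2.resize(o,(800,337)))
P=pose('wrist'); print(P[1].round(3).tolist())
g=cv2.cvtColor(w,cv2.COLOR_BGR2GRAY)
for nm,uv,z in (('head',(295,158),73),('blk',(460,190),66)): print(nm,onz('wrist',uv,z,P))
print(proj('wrist',np.append(status.read_state()['eef_pos'][:2],48),P))
E
```

```text
[[0.995, -0.098, -0.028, 486.889], [-0.102, -0.953, -0.286, 254.863], [0.002, 0.287, -0.958, 373.891], [0.0, 0.0, 0.0, 1.0]]
head [496.15474742 220.09020446  73.        ]
blk [667.5964828  167.73545284  66.        ]
[282.15883137 190.28030372]
```

View pics/w2c.png

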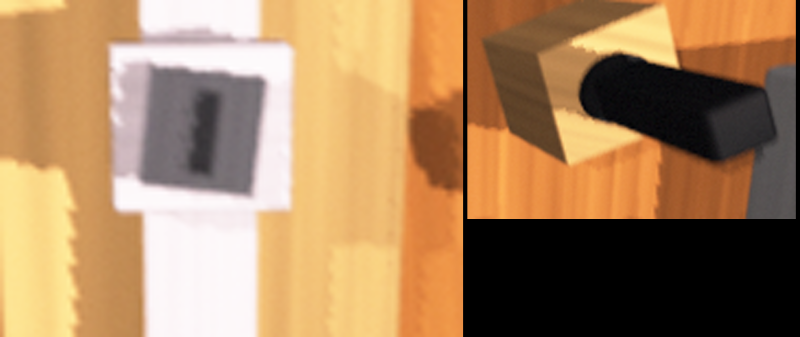

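The stop is sharp and the screw slot leans about 5° clockwise (head centre ≈ (289,151)). The block's faces are turned about 20°. Next I'll go to the gauge.

Call:
move_arm:
  plan:
    - [[-3,-50,-5],[0,0,0],1]
    - [[-3,-52,-15],[0,0,0],1]
    - [[-3,-52,-20],[0,0,0],1]
    - [[-3,-52,-20],[0,0,0],1]
    - [[-3,-52,-20],[0,0,0],1]
    - [[-3,-52,-10],[0,0,0],1]
    - [[0,0,0],[0,0,0],1]
    - [[0,0,0],[0,0,0],1]

```text
clock: 2.55
eef_pos: [460.1, -122.5, 141.2]
tool_rot: [-3.141, -0.001, 1.477]
force: [-0.0, 0.2, 0.2]
width: 85.3
gripper_force: 0.0
```

```bash
python3 - <<'E'
from h import *
P=pose('wrist')
p2=(P[0],np.array([[0.995,-0.098,-0.028,486.889],[-0.102,-0.953,-0.286,254.863],[0.002,0.287,-0.958,373.891],[0,0,0,1]]))
f=lambda x,y:(240+x/4.21,120+y/4.21)
for n,q,z in(('head',(205,130),73),('sl0',(208,92),73),('sl1',(200,173),73),('tl',(110,43),64),('tr',(293,43),64),('br',(291,210),64),('bl',(113,210),64),('railTL',(140,10),40),('railBL',(145,330),40),('railTR',(260,10),40),('railBR',(259,330),40)): print(n,onz('w',f(*q),z,p2)[:2].round(1))
w=grab('wrist','w3.png'); print(status.read_state()['eef_pos'],status.read_state()['tool_rot'],P[1].round(3).tolist())
E
```

```text
head [490.4 227.7]
sl0 [492.  236.4]
sl1 [488.3 217.7]
tl [469.8 249.6]
tr [513.6 245.2]
br [510.  205.2]
bl [465.8 209.7]
railTL [477.1 256.6]
railBL [469.1 172.3]
railTR [507.8 253.4]
railBR [500.5 169.1]
[ 460.35564538 -121.96359387  141.30070179] [-3.14135836e+00 -1.47049642e-03  1.47860666e+00] [[0.996, -0.09, -0.027, 467.344], [-0.094, -0.954, -0.283, -50.833], [0.0, 0.285, -0.959, 283.903], [0.0, 0.0, 0.0, 1.0]]
```

View pics/w3.png

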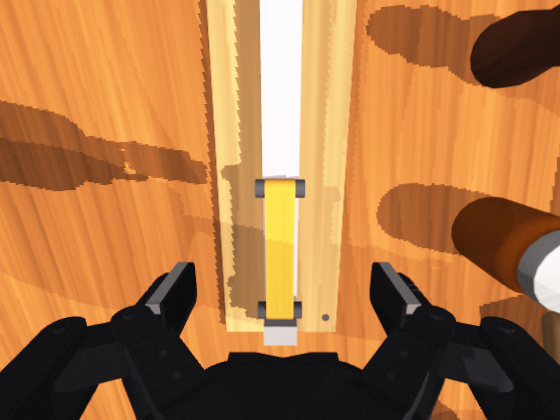

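The close view shows the gauge with button pair b centred at (280,188), pair a at (280,310), and the fence at (280,335). The jar is at (500,250) and the mill at (520,50).

```bash
python3 - <<'E'
from h import *
w=cv2.imread('pics/w3.png'); P=(cams.camera_params('wrist'),np.array([[0.996,-0.09,-0.027,467.344],[-0.094,-0.954,-0.283,-50.833],[0.0,0.285,-0.959,283.903],[0,0,0,1]]))
hsv=cv2.cvtColor(w,cv2.COLOR_BGR2HSV)
m=(hsv[...,2]<95).astype(np.uint8)
for r0,r1 in((175,202),(296,322)):
  for c0,c1 in((252,266),(296,310)):
    ys,xs=np.nonzero(m[r0:r1,c0:c1]); print('btn',xs.mean()+c0,ys.mean()+r0,xs.min()+c0,xs.max()+c0,ys.min()+r0,ys.max()+r0,onz('w',(xs.mean()+c0,ys.mean()+r0),50,P).round(1))
m=cv2.inRange(hsv,(18,200,190),(32,255,255)); m[:170]=0; m[330:]=0; m[:,:262]=0; m[:,300:]=0
c=max(cv2.findContours(m,0,2)[0],key=cv2.contourArea); r=cv2.minAreaRect(c); print(r, onz('w',r[0],56,P))
for q in cv2.boxPoints(r): print(onz('w',q,56,P).round(1))
for q in((261,10),(262,170),(302,10),(300,170)): print('rail',onz('w',q,40,P).round(1))
E
```

```text
btn 259.6060606060606 185.06060606060606 256 263 180 196 [444.3 -95.9  50. ]
btn 299.6857142857143 184.85714285714286 296 304 180 196 [476.4 -98.7  50. ]
btn 261.95384615384614 306.2307692307692 258 265 301 321 [ 433.4 -207.5   50. ]
btn 298.0 305.1111111111111 296 300 302 309 [ 466.2 -209.4   50. ]Traceback (most recent call last):
  File "<stdin>", line 9, in <module>
ValueError: max() iterable argument is empty
```

Call:
move_arm:
  plan:
    - [[-5,-45,-20],[0,0,0],1]
    - [[-5,-46,-20],[0,0,0],1]
    - [[0,0,-30],[0,0,0],1]
    - [[0,0,-25],[0,0,0],1]
    - [[0,0,-12],[0,0,0],1]
    - [[0,0,-5],[0,0,0],0.8]
    - [[0,0,0],[0,0,0],0.8]

```text
clock: 3.48
eef_pos: [450.6, -214.7, 29.7]
tool_rot: [3.141, -0.0, 1.477]
force: [-1.3, 0.7, 0.0]
width: 68.5
gripper_force: 0.0
```

```bash
python3 - <<'E'
from h import *
s=status.read_state(); print(s['eef_pos'],s['tool_rot'],s['force'])
P=pose('wrist'); print(P[1].round(3).tolist()); w=grab('wrist','w4.png')
E
```

```text
[ 450.56731883 -214.65471689   29.66675146] [ 3.14098134e+00 -1.44755919e-05  1.47660344e+00] [-1.28322878  0.66347018  0.03072298]
[[0.995, -0.091, -0.026, 457.682], [-0.095, -0.954, -0.285, -142.738], [0.001, 0.286, -0.958, 172.302], [0.0, 0.0, 0.0, 1.0]]
```

View pics/w4.png

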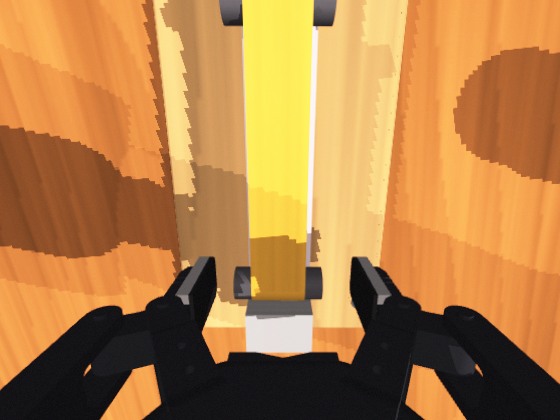

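The pads straddle button pair a (centre (278,283), fingers' midline ≈ 282), so I'll nudge −1.5 mm in x and close.

Call:
move_arm:
  plan:
    - [[-1.5,0,-0.5],[0,0,0],0.8]
    - [[0,0,0],[0,0,0],0.45]
    - [[0,0,0],[0,0,0],0.3]
    - [[0,0,0],[0,0,0],0]
    - [[0,0,0],[0,0,0],0]
    - [[0,0,0],[0,0,0],0]

```text
clock: 4.28
eef_pos: [448.6, -215.3, 29.4]
tool_rot: [3.141, -0.0, 1.475]
force: [-1.3, 0.5, 5.5]
width: 38.8
gripper_force: 59.6
```

```bash
python3 - <<'E'
from h import *
s=status.read_state(); print(s['eef_pos'],s['tool_rot'],s['force'],s['width'],s['gripper_force'])
u=np.array([.0932,.9956]); p=0
for k in range(0,31):
    t=np.radians(6*k); q=np.array([*(114*(1-np.cos(t))*u),114*np.sin(t)])
    print(6*k,q.round(1),(q-p).round(1)); p=q
E
```

```text
[ 448.61360088 -215.25140141   29.40457314] [ 3.14105228e+00 -5.74217052e-05  1.47538073e+00] [-1.27527025  0.50468131  5.51085176] 38.75573590384744 59.59254026412964
0 [0. 0. 0.] [0. 0. 0.]
6 [ 0.1  0.6 11.9] [ 0.1  0.6 11.9]
12 [ 0.2  2.5 23.7] [ 0.2  1.9 11.8]
18 [ 0.5  5.6 35.2] [ 0.3  3.1 11.5]
24 [ 0.9  9.8 46.4] [ 0.4  4.3 11.1]
30 [ 1.4 15.2 57. ] [ 0.5  5.4 10.6]
36 [ 2.  21.7 67. ] [ 0.6  6.5 10. ]
42 [ 2.7 29.2 76.3] [0.7 7.5 9.3]
48 [ 3.5 37.6 84.7] [0.8 8.4 8.4]
54 [ 4.4 46.8 92.2] [0.9 9.2 7.5]
60 [ 5.3 56.7 98.7] [ 0.9 10.   6.5]
66 [  6.3  67.3 104.1] [ 1.  10.6  5.4]
72 [  7.3  78.4 108.4] [ 1.  11.1  4.3]
78 [  8.4  89.9 111.5] [ 1.1 11.5  3.1]
84 [  9.5 101.6 113.4] [ 1.1 11.7  1.9]
90 [ 10.6 113.5 114. ] [ 1.1 11.9  0.6]
96 [ 11.7 125.4 113.4] [ 1.1 11.9 -0.6]
102 [ 12.8 137.1 111.5] [ 1.1 11.7 -1.9]
108 [ 13.9 148.6 108.4] [ 1.1 11.5 -3.1]
114 [ 14.9 159.7 104.1] [ 1.  11.1 -4.3]
120 [ 15.9 170.2  98.7] [ 1.  10.6 -5.4]
126 [ 16.9 180.2  92.2] [ 0.9 10.  -6.5]
132 [ 17.7 189.4  84.7] [ 0.9  9.2 -7.5]
138 [ 18.5 197.8  76.3] [ 0.8  8.4 -8.4]
144 [ 19.2 205.3  67. ] [ 0.7  7.5 -9.3]
150 [ 19.8 211.8  57. ] [  0.6   6.5 -10. ]
156 [ 20.3 217.2  46.4] [  0.5   5.4 -10.6]
162 [ 20.7 221.4  35.2] [  0.4   4.3 -11.1]
168 [ 21.  224.5  23.7] [  0.3   3.1 -11.5]
174 [ 21.2 226.4  11.9] [  0.2   1.9 -11.8]
180 [ 21.2 227.    0. ] [  0.1   0.6 -11.9]
```

Call:
move_arm:
  plan:
    - [[0.1,0.6,11.9],[0,0,0],0]
    - [[0.2,1.9,11.8],[0,0,0],0]
    - [[0.3,3.1,11.5],[0,0,0],0]
    - [[0.4,4.3,11.1],[0,0,0],0]
    - [[0.5,5.4,10.6],[0,0,0],0]
    - [[0.6,6.5,10.0],[0,0,0],0]
    - [[0.7,7.5,9.3],[0,0,0],0]
    - [[0.8,8.4,8.4],[0,0,0],0]
    - [[0.9,9.2,7.5],[0,0,0],0]
    - [[0,0,0],[0,0,0],0]

```text
clock: 5.52
eef_pos: [453.3, -167.6, 121.4]
tool_rot: [3.141, 0.0, 1.477]
force: [0.0, -0.9, -3.1]
width: 38.7
gripper_force: 60.7
```

```bash
python3 - <<'E'
from h import *
s=status.read_state(); print(s['eef_pos']-[448.6,-215.25,29.4],s['force'],s['width'])
P=pose('wrist'); print(P[1].round(3).tolist()); w=grab('wrist','w5.png'); grab('scene','s5.png')
E
```

```text
[ 4.68001003 47.66193911 92.02942575] [ 0.0154812  -0.88480093 -3.08127229] 38.69574324641286
[[0.996, -0.091, -0.026, 460.382], [-0.094, -0.954, -0.285, -95.664], [0.001, 0.286, -0.958, 264.061], [0.0, 0.0, 0.0, 1.0]]
```

View pics/w5.png

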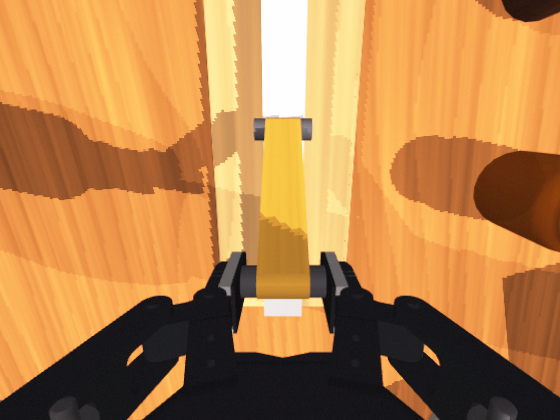

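The bar is tilted with button pair b still on the rail at (283,128), and the wrist carries about half the weight. Continuing over the top with a slight downward bias.

Call:
move_arm:
  plan:
    - [[0.9,10.0,6.5],[0,0,0],0]
    - [[1.0,10.6,5.4],[0,0,0],0]
    - [[1.0,11.1,4.0],[0,0,0],0]
    - [[1.1,11.5,2.8],[0,0,0],0]
    - [[1.1,11.7,1.7],[0,0,0],0]
    - [[1.1,11.9,0.6],[0,0,0],0]
    - [[1.1,11.9,-0.6],[0,0,0],0]
    - [[1.1,11.7,-1.7],[0,0,0],0]
    - [[1.1,11.5,-2.8],[0,0,0],0]
    - [[1.0,11.1,-4.0],[0,0,0],0]

```text
clock: 6.88
eef_pos: [464.9, -51.4, 134.8]
tool_rot: [3.139, -0.005, 1.477]
force: [-2.4, 8.2, 20.4]
width: 39.0
gripper_force: 63.1
```

```bash
python3 - <<'E'
from h import *
s=status.read_state(); print(s['eef_pos']-[448.6,-215.25,29.4],s['force'],s['width'])
P0=(cams.camera_params('wrist'),np.array([[0.996,-0.091,-0.026,460.382],[-0.094,-0.954,-0.285,-95.664],[0.001,0.286,-0.958,264.061],[0,0,0,1]]))
print(onz('w',(283,128),50,P0))
P=pose('wrist'); print(P[1].round(3).tolist()); w=grab('wrist','w6.png')
v=cv2.cvtColor(w,cv2.COLOR_BGR2HSV)
m=cv2.inRange(v,(18,150,120),(34,255,255)); m[:,:250]=0;m[:,320:]=0
ys,xs=np.nonzero(m[:300]); print(ys.min(),ys.max(),np.median(xs))
cv2.imwrite('pics/w6s.png',np.hstack([cv2.resize(w,(400,300)),cv2.resize(cams.get_image('scene')[150:300,120:320],(400,300))]))
E
```

```text
[ 16.34081576 163.80084409 105.42698813] [-2.39908573  8.15320319 20.36032966] 38.971901294796545
[460.47468282 -98.72568442  50.        ]
[[0.996, -0.091, -0.024, 471.705], [-0.094, -0.955, -0.28, 19.8], [0.003, 0.281, -0.96, 277.816], [0.0, 0.0, 0.0, 1.0]]
265 296 285.0
```

View pics/w6s.png

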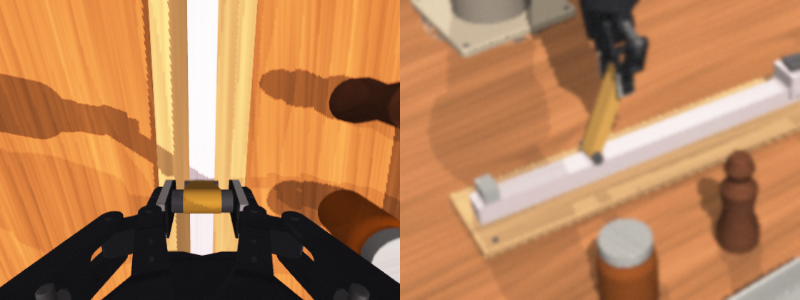

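The bar has passed over the top (≈114°) and presses at about 22 N axially. The scene view shows end b still down on the rail. I'll ease off the bias and carry on slowly along the circle.

Call:
move_arm:
  plan:
    - [[0.5,5.4,-1.6],[0,0,0],0]
    - [[0.5,5.2,-2.4],[0,0,0],0]
    - [[0.5,5.1,-3.1],[0,0,0],0]
    - [[0.4,4.9,-3.4],[0,0,0],0]

```text
clock: 7.48
eef_pos: [466.8, -29.1, 124.0]
tool_rot: [3.14, -0.007, 1.479]
force: [-1.6, 12.3, 18.0]
width: 38.6
gripper_force: 62.9
```

```bash
python3 - <<'E'
from h import *
s=status.read_state(); d=s['eef_pos']-[448.6,-215.25,29.4]; y=d[:2]@[.0932,.9956]; print(d,y,np.hypot(y-114,d[2]),s['force'],s['width'])
E
```

```text
[ 18.15805871 186.10789728  94.55820022] 186.98135360392868 119.44677142087546 [-1.58963015 12.27075767 18.04523931] 38.64220632806769
```

Call:
move_arm:
  plan:
    - [[0.5,5.6,1.4],[0,0,0],0]
    - [[0.7,7.4,-4.4],[0,0,0],0]
    - [[0.6,6.1,-5.1],[0,0,0],0]
    - [[0.5,5.7,-5.5],[0,0,0],0]

```text
clock: 7.98
eef_pos: [468.2, -7.3, 108.6]
tool_rot: [3.141, -0.003, 1.477]
force: [-0.1, 7.0, 5.3]
width: 38.5
gripper_force: 61.7
```

```bash
cat > st.py <<'E'
from h import *
s=status.read_state(); d=s['eef_pos']-[448.6,-215.25,29.4]; y=d[:2]@[.0932,.9956]; print(d,y,'b',y-np.sqrt(114**2-d[2]**2),s['force'],s['width'])
E
python3 st.py
```

```text
[ 19.63064655 207.92775734  79.20690891] 208.84245146445784 b 126.85302786789939 [-0.1415018   7.02161768  5.34793161] 38.48651502797258
```

Call:
move_arm:
  plan:
    - [[0.4,4.4,-5.9],[0,0,0],0]
    - [[0.3,3.4,-6.3],[0,0,0],0]
    - [[0.3,3.0,-6.6],[0,0,0],0]
    - [[0.2,2.5,-6.9],[0,0,0],0]
    - [[0.2,1.9,-7.1],[0,0,0],0]
    - [[0.1,1.5,-7.4],[0,0,0],0]

```text
clock: 8.72
eef_pos: [469.0, 6.6, 67.9]
tool_rot: [-3.141, 0.0, 1.475]
force: [-0.2, 1.2, -1.4]
width: 38.7
gripper_force: 61.0
```

```bash
python3 st.py
```

```text
[ 20.44460305 221.84379202  38.49402881] 222.7731163355171 b 115.46883055978512 [-0.24007873  1.2419889  -1.40817365] 38.702007307557125
```

Call:
move_arm:
  plan:
    - [[0.1,1.5,-7.5],[0,0,0],0]
    - [[0.2,1.9,-7.7],[0,0,0],0]
    - [[0.1,1.4,-7.8],[0,0,0],0]
    - [[0.1,0.8,-6.5],[0,0,0],0]
    - [[0,0.2,-4.0],[0,0,0],0]
    - [[0,0.1,-3.0],[0,0,0],0]
    - [[0,0,-2.0],[0,0,0],0]
    - [[0,0,0],[0,0,0],0]

```text
clock: 9.72
eef_pos: [469.7, 12.6, 30.0]
tool_rot: [-3.142, 0.0, 1.475]
force: [-0.4, 1.4, -1.9]
width: 38.7
gripper_force: 60.9
```

```bash
python3 st.py
```

```text
[ 21.09303728 227.85718693   0.58492837] 228.82048638079078 b 114.82198700997574 [-0.41677617  1.40129915 -1.94754478] 38.71629070211487
```

Call:
move_arm:
  plan:
    - [[0,-0.8,-0.6],[0,0,0],0]
    - [[0,0,0],[0,0,0],0]
    - [[0,0,0],[0,0,0],0.7]
    - [[0,0,0],[0,0,0],0.8]
    - [[0,0,30],[0,0,0],0.8]
    - [[0,0,40],[0,0,0],0.8]
    - [[-5,-56,20],[0,0,0],0.8]
    - [[-5,-56,0],[0,0,0],0.8]
    - [[0,0,0],[0,0,0],0.8]
    - [[0,0,0],[0,0,0],0.8]

```text
clock: 10.98
eef_pos: [459.5, -99.9, 119.4]
tool_rot: [-3.141, -0.001, 1.475]
force: [0.1, 0.4, -0.1]
width: 68.1
gripper_force: 0.0
```

```bash
python3 - <<'E'
from h import *
s=status.read_state(); print(s['eef_pos'],s['tool_rot'])
P=pose('wrist'); w=grab('wrist','w7.png'); np.save('P7.npy',P[1])
E
```

```text
[459.52008884 -99.91644972 119.39619973] [-3.14132274e+00 -5.78258270e-04  1.47454200e+00]
```

View pics/w7.png

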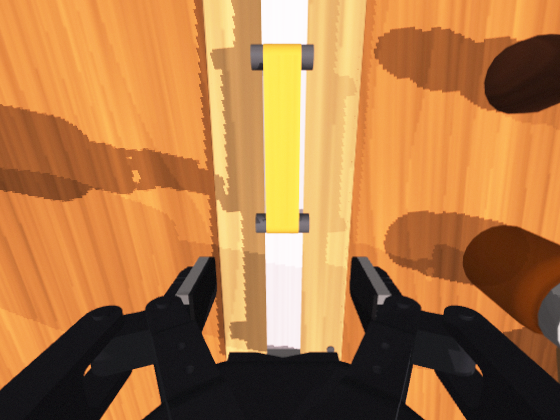

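The gauge lies flat after flip 1: pair b at (282,222), pair a at (282,57), straight on the rail. Computing its position numerically.

```bash
cat >> h.py <<'E'
u=np.array([.0932,.9956]); O=np.array([471.8,22.2])
def brd(X): d=np.array(X)[:2]-O; return np.array([d@[.9956,-.0932],d@u]).round(1)
def btn(w,c,r,P,hw=60,hh=18):
    "dark button pair near pixel c,r: mean of extents of left and right dark blobs"
    v=w.max(axis=2); c=int(c);r=int(r)
    m=(v[r-hh:r+hh,c-hw:c+hw]<110).astype(np.uint8)
    n,l,st,ct=cv2.connectedComponentsWithStats(m)
    return [(st[i][:2]+st[i][2:4]/2-.5+[c-hw,r-hh],st[i][2:5].tolist()) for i in range(1,n) if st[i][4]>40]
E
python3 - <<'E'
from h import *
K=cams.camera_params('wrist')
P3=(K,np.array([[0.996,-0.09,-0.027,467.344],[-0.094,-0.954,-0.283,-50.833],[0.0,0.285,-0.959,283.903],[0,0,0,1]])); P7=(K,np.load('P7.npy'))
for f,P,L in(('w3',P3,[(280,188),(280,310)]),('w7',P7,[(282,223),(282,57)])):
  w=cv2.imread(f'pics/{f}.png')
  for c,r in L:
    for q,a in btn(w,c,r,P,40): print(f,q,a,onz('w',q,48,P).round(1),brd(onz('w',q,48,P)))
E
```

```text
w3 [260.  181.5] [9, 6, 44] [444.7 -93.4  48. ] [ -16.2 -117.6]
w3 [300. 182.] [9, 5, 43] [476.9 -96.8  48. ] [  16.2 -118. ]
w3 [279.5 313. ] [44, 25, 440] [ 448.5 -217.5   48. ] [  -0.9 -240.9]
w7 [260.5 218.5] [10, 10, 72] [443.4 -95.3  48. ] [ -17.3 -119.6]
w7 [304.  216.5] [9, 8, 59] [476.5 -96.9  48. ] [  15.8 -118.1]
w7 [257.  65.] [11, 9, 90] [453.7  10.2  48. ] [-16.9 -13.6]
w7 [307.   65.5] [11, 8, 86] [486.4   6.8  48. ] [ 15.9 -14. ]
```

```bash
python3 - <<'E'
from h import *
K=cams.camera_params('wrist')
P3=(K,np.array([[0.996,-0.09,-0.027,467.344],[-0.094,-0.954,-0.283,-50.833],[0.0,0.285,-0.959,283.903],[0,0,0,1]])); P7=(K,np.load('P7.npy'))
for f,P,L in(('w3',P3,[(258,188),(301,188),(262,310),(298,310)]),('w7',P7,[(258,222),(304,222),(255,57),(309,57)])):
  w=cv2.imread(f'pics/{f}.png'); h=cv2.cvtColor(w,cv2.COLOR_BGR2HSV)
  for c,r in L:
    s=h[r-22:r+22,c-2:c+3,1].mean(1); i=np.nonzero(s<90)[0]; rr=(i.min()+i.max())/2+r-22
    print(f,c,i.min()+r-22,i.max()+r-22,brd(onz('w',(c,rr),48,P)))
E
```

```text
w3 258 180 196 [ -17.9 -122.9]
w3 301 180 197 [  17.1 -123.4]
w3 262 302 330 [ -17.2 -244.1]
w3 298 302 317 [  16.2 -237.1]
w7 258 214 232 [ -19.3 -123.2]
w7 304 200 232 [  15.7 -117.7]
w7 255 45 69 [-18.1  -8.9]
w7 309 45 69 [17.1 -9. ]
```

Call:
move_arm:
  plan:
    - [[0,-0.5,-40],[0,0,0],0.8]
    - [[0,0,-35],[0,0,0],0.8]
    - [[0,0,-15],[0,0,0],0.8]
    - [[0,0,0],[0,0,0],0.45]
    - [[0,0,0],[0,0,0],0.3]
    - [[0,0,0],[0,0,0],0]
    - [[0,0,0],[0,0,0],0]
    - [[0,0,0],[0,0,0],0]

```text
clock: 12.02
eef_pos: [460.0, -100.2, 30.1]
tool_rot: [3.141, -0.001, 1.476]
force: [-1.3, 2.3, 6.4]
width: 38.6
gripper_force: 61.0
```

```bash
python3 - <<'E'
from h import *
s=status.read_state(); print(s['eef_pos'],s['tool_rot'],s['force'],s['width'])
E
```

```text
[ 459.9912478  -100.22490596   30.08799363] [ 3.14081715e+00 -5.83911098e-04  1.47570216e+00] [-1.32915652  2.26149139  6.41266799] 38.601645277199324
```

Call:
move_arm:
  plan:
    - [[0.1,0.6,12.5],[0,0,0],0]
    - [[0.2,1.9,11.8],[0,0,0],0]
    - [[0.3,3.1,11.5],[0,0,0],0]
    - [[0.4,4.3,11.1],[0,0,0],0]
    - [[0.5,5.4,10.6],[0,0,0],0]
    - [[0.6,6.5,10.0],[0,0,0],0]
    - [[0.7,7.5,9.3],[0,0,0],0]
    - [[0.8,8.4,8.4],[0,0,0],0]
    - [[0.9,9.2,7.5],[0,0,0],0]
    - [[0.9,10.0,6.5],[0,0,0],0]

```text
clock: 13.28
eef_pos: [465.1, -43.0, 129.0]
tool_rot: [-3.141, -0.0, 1.475]
force: [-0.5, 0.6, -2.1]
width: 38.5
gripper_force: 60.9
```

```bash
cat > st.py <<'E'
from h import *
import sys
sg=float(sys.argv[1]); s=status.read_state(); d=s['eef_pos']-[460.,-100.2,30.1]; y=d[:2]@u; print(d,y,'b',y+sg*np.sqrt(max(0,114**2-d[2]**2)),'r',np.hypot(y-114,d[2]),s['force'],s['width'])
E
python3 st.py 1
```

```text
[ 5.10805619 57.1919947  98.92646936] 57.416420761897975 b 114.06934354178063 r 113.96555523442697 [-0.46811026  0.59630874 -2.08445328] 38.54338621974206
```

Perfect so far (Fz −2 N). I'll go over the top in smaller checked pieces.

Call:
move_arm:
  plan:
    - [[1.0,10.6,5.4],[0,0,0],0]
    - [[1.0,11.1,4.2],[0,0,0],0]
    - [[1.1,11.5,3.0],[0,0,0],0]
    - [[0.5,5.9,1.1],[0,0,0],0]

```text
clock: 13.78
eef_pos: [468.8, -3.7, 142.5]
tool_rot: [3.141, -0.0, 1.476]
force: [0.1, 0.1, -1.2]
width: 39.0
gripper_force: 61.1
```

```bash
python3 st.py 1
```

```text
[  8.8335439   96.47370195 112.43116239] 96.87250395717244 b 115.72014901744676 r 113.72826120353282 [ 0.09782585  0.05922648 -1.15724274] 39.02792743336769
```

Call:
move_arm:
  plan:
    - [[0.5,5.8,0.8],[0,0,0],0]
    - [[1.1,11.9,0.6],[0,0,0],0]
    - [[1.1,11.9,-0.6],[0,0,0],0]

```text
clock: 14.15
eef_pos: [471.8, 25.9, 143.7]
tool_rot: [3.141, -0.001, 1.475]
force: [-1.2, 1.0, 5.9]
width: 38.6
gripper_force: 61.8
```

```bash
python3 st.py -1
```

```text
[ 11.81247877 126.07719701 113.55958337] 126.62338036229387 b 116.61233518545703 r 114.2590421202562 [-1.2358784   1.01588132  5.87705731] 38.640986847186014
```

Call:
move_arm:
  plan:
    - [[1.1,11.7,-1.4],[0,0,0],0]
    - [[1.1,11.5,-2.8],[0,0,0],0]

```text
clock: 14.4
eef_pos: [474.0, 50.2, 139.5]
tool_rot: [3.141, -0.002, 1.476]
force: [-1.1, 2.2, 6.2]
width: 38.2
gripper_force: 61.9
```

```bash
python3 st.py -1
```

```text
[ 13.97949069 150.37925348 109.40355074] 151.02047329775007 b 118.97576880845071 r 115.49741277354616 [-1.10275916  2.176898    6.1638344 ] 38.23029505462841
```

Call:
move_arm:
  plan:
    - [[1.0,11.1,-3.5],[0,0,0],0]
    - [[1.0,10.6,-5.0],[0,0,0],0]

```text
clock: 14.65
eef_pos: [476.0, 72.9, 131.0]
tool_rot: [3.141, -0.003, 1.476]
force: [-1.2, 4.7, 6.9]
width: 38.6
gripper_force: 62.0
```

```bash
python3 st.py -1
```

```text
[ 15.99482703 173.06449186 100.8770572 ] 173.7937259713825 b 120.6917549003158 r 117.2666633528403 [-1.18605668  4.70054945  6.87181528] 38.59542667121842
```

Call:
move_arm:
  plan:
    - [[0.9,10.0,-5.6],[0,0,0],0]
    - [[0.9,9.2,-7.2],[0,0,0],0]

```text
clock: 14.9
eef_pos: [477.9, 93.6, 118.3]
tool_rot: [3.141, -0.005, 1.477]
force: [-1.3, 8.6, 9.0]
width: 38.5
gripper_force: 62.1
```

```bash
python3 st.py -1
```

```text
[ 17.89651    193.79573318  88.18236329] 194.61098668486437 b 122.36231331224347 r 119.47493615902759 [-1.31130517  8.57851671  8.95155414] 38.51501647489804
```

Call:
move_arm:
  plan:
    - [[0.4,4.2,-3.6],[0,0,0],0]
    - [[0.4,4.2,-4.0],[0,0,0],0]
    - [[0.4,3.8,-4.5],[0,0,0],0]
    - [[0.3,3.7,-4.8],[0,0,0],0]
    - [[0.3,3.3,-5.0],[0,0,0],0]
    - [[0.3,3.2,-5.2],[0,0,0],0]

```text
clock: 15.65
eef_pos: [479.7, 111.6, 90.1]
tool_rot: [3.141, 0.0, 1.475]
force: [-0.0, 2.4, 0.1]
width: 38.5
gripper_force: 61.2
```

```bash
python3 st.py -1
```

```text
[ 19.73922728 211.81847229  60.00231201] 212.72616699085705 b 115.79463160078176 r 115.52979483937973 [-0.03474528  2.41602599  0.12510775] 38.518252610088936
```

Call:
move_arm:
  plan:
    - [[0.2,2.8,-6.5],[0,0,0],0]
    - [[0.3,3.4,-7.1],[0,0,0],0]
    - [[0.3,3.0,-7.4],[0,0,0],0]
    - [[0.2,2.5,-7.6],[0,0,0],0]
    - [[0.2,1.9,-7.7],[0,0,0],0]
    - [[0.1,1.4,-7.8],[0,0,0],0]
    - [[0.1,0.8,-6.9],[0,0,0],0]
    - [[0,0.2,-4.0],[0,0,0],0]
    - [[0,0,-3.0],[0,0,0],0]
    - [[0,0,0],[0,0,0],0]

```text
clock: 16.9
eef_pos: [480.8, 127.3, 32.4]
tool_rot: [-3.141, 0.0, 1.475]
force: [0.1, 0.8, -1.2]
width: 38.7
gripper_force: 61.0
```

```bash
python3 st.py -1
```

```text
[ 20.81171646 227.5071396    2.30316012] 228.44576015639342 b 114.46902808596086 r 114.4689327473597 [ 0.07356248  0.75926533 -1.20832366] 38.704747252290126
```

Call:
move_arm:
  plan:
    - [[0,-0.3,-1.3],[0,0,0],0]
    - [[0,0,-1.0],[0,0,0],0]
    - [[0,0,0],[0,0,0],0]
    - [[0,0,0],[0,0,0],0.7]
    - [[0,0,0],[0,0,0],0.8]
    - [[0,0,30],[0,0,0],0.8]
    - [[0,0,45],[0,0,0],0.8]
    - [[2,20,15],[0,0,0],0.8]
    - [[0,0,0],[0,0,0],0.8]
    - [[0,0,0],[0,0,0],0.8]

```text
clock: 18.15
eef_pos: [482.2, 146.5, 119.5]
tool_rot: [-3.14, 0.001, 1.475]
force: [0.5, -0.9, -0.5]
width: 68.5
gripper_force: 0.0
```

```bash
python3 - <<'E'
from h import *
s=status.read_state(); print(s['eef_pos'],s['tool_rot'])
P=pose('wrist'); np.save('P8.npy',P[1]); w=grab('wrist','w8.png'); h=cv2.cvtColor(w,cv2.COLOR_BGR2HSV)
# expected pixels
for n,b,z in(('b',(0,105),48),('a',(0,-9),48),('tip',(0,113),56),('face',(0,186),64),('head',(0,206),73)):
    X=O+b[0]*np.array([.9956,-.0932])+b[1]*u; print(n,proj('w',[*X,z],P).round(1))
# b button columns: 16mm either side
for sx in(-17,17):
    X=O+sx*np.array([.9956,-.0932])+105*u; c,r=proj('w',[*X,48],P).round().astype(int)
    s=h[r-30:r+30,c-2:c+3].mean(1); print(c,r-30,[(int(x[1]),int(x[2])) for x in s])
c,r=proj('w',[*(O+113*u),50],P).round().astype(int)
print(c,'col from row0:',[(i,*map(int,h[i,c-3:c+4].mean(0))) for i in range(0,r+14,4)])
E
```

```text
[482.21574258 146.46813966 119.54545665] [-3.14044545e+00  9.72837375e-04  1.47531055e+00]
b [283.9 245.9]
a [284.1 364.2]
tip [283.9 240.3]
face [283.8 141. ]
head [283.7 107.8]
262 216 [(141, 198), (142, 197), (142, 198), (143, 198), (142, 198), (142, 198), (142, 198), (142, 198), (141, 199), (143, 198), (143, 198), (142, 198), (142, 198), (142, 199), (142, 197), (142, 197), (143, 196), (142, 197), (142, 197), (141, 197), (138, 155), (84, 75), (18, 53), (15, 68), (17, 79), (16, 87), (15, 93), (18, 103), (18, 111), (16, 120), (13, 125), (16, 126), (17, 125), (16, 123), (19, 122), (15, 120), (13, 116), (15, 112), (15, 105), (26, 99), (131, 181), (142, 197), (142, 196), (142, 197), (141, 197), (141, 197), (142, 197), (141, 197), (142, 197), (142, 197), (142, 197), (142, 197), (142, 197), (143, 197), (142, 196), (141, 197), (142, 197), (141, 197), (142, 197), (142, 197)]
306 216 [(91, 246), (91, 246), (93, 246), (93, 246), (94, 246), (94, 246), (94, 246), (96, 246), (97, 246), (98, 245), (99, 245), (99, 245), (101, 245), (101, 245), (102, 245), (102, 245), (107, 244), (113, 241), (117,
[... 1036 characters left out ...]
160, 15, 95), (116, 154, 14, 77), (120, 153, 17, 80), (124, 157, 18, 73), (128, 151, 14, 66), (132, 162, 18, 104), (136, 160, 14, 128), (140, 172, 8, 250), (144, 170, 3, 254), (148, 172, 10, 247), (152, 172, 8, 249), (156, 171, 6, 251), (160, 171, 3, 253), (164, 148, 4, 254), (168, 146, 3, 253), (172, 147, 3, 253), (176, 171, 3, 253), (180, 171, 3, 253), (184, 147, 3, 253), (188, 147, 3, 253), (192, 146, 3, 253), (196, 147, 3, 253), (200, 98, 3, 253), (204, 147, 3, 253), (208, 171, 3, 253), (212, 171, 3, 253), (216, 172, 3, 253), (220, 122, 3, 253), (224, 145, 4, 253), (228, 147, 3, 253), (232, 173, 26, 210), (236, 13, 113, 150), (240, 19, 193, 233), (244, 24, 178, 252), (248, 26, 169, 254)]
```

```bash
cat >> h.py <<'E'
def head(w,P,yb=206,pr=True):
    c,r=proj('w',[*(O+yb*u),73],P).round().astype(int)
    v=w.max(axis=2).copy(); r0=max(r-45,0); s=v[r0:r+45,c-45:c+45]; m=(s<175).astype(np.uint8)
    m=cv2.morphologyEx(m,cv2.MORPH_OPEN,np.ones((7,7)))
    C=max(cv2.findContours(m,0,2)[0],key=cv2.contourArea); R0=cv2.minAreaRect(C)
    q=np.array(R0[0])+[c-45,r0]; X=onz('w',q,73,P)
    print('head',q.round(1),np.round(R0[1],1),R0[2],X.round(1),brd(X)); return s,m
E
python3 - <<'E'
from h import *
P=(cams.camera_params('wrist'),np.load('P8.npy')); w=cv2.imread('pics/w8.png')
s,m=head(w,P,203)
for r in range(0,90,2): print(''.join('%4d'%x for x in s[r,10:80:3]))
E
```

```text
head [286.2 114.5] [46.4 47.8] 7.4314093589782715 [492.2 223.3  73. ] [  1.5 202.1]
 216 211 207 206 208 229 254 254 254 253 253 254 254 254 254 254 254 254 254 254 246 242 243 242
 215 210 206 207 208 228 254 254 254 253 253 254 254 254 254 254 254 254 254 254 246 242 243 242
 215 211 207 206 209 229 254 254 254 253 253 254 254 254 254 254 254 254 254 254 245 242 243 242
 216 210 207 205 209 228 254 254 254 254 253 254 254 254 254 254 254 254 254 254 244 242 242 242
 214 210 207 206 210 228 254 254 254 253 253 254 254 254 254 254 254 254 254 254 244 242 243 241
 216 209 206 206 208 224 254 254 254 254 253 254 254 254 254 254 254 254 254 254 244 243 243 242
 214 212 206 207 210 211 254 254 254 253 253 252 234 214 251 254 254 254 254 254 244 242 243 242
 216 228 244 244 244 244 243 244 242 242 242 241 242 241 246 246 240 245 246 245 240 240 240 239
 215 240 254 254 254 254 254 254 254 254 254 254 254 254 254 254 254 254 254 254 254 254 254 254
 216 239 254 254 254 254 254 254 254 254 254 254 254 254 254 254 254 254 254 254 254 254 254 254
 215 238 254 220 220 220 143 214 247 254 254 2
[... 2648 characters left out ...]
0 250 252 252 252 254
 215 209 254 254 254 254 254 254 254 254 254 254 254 254 254 254 254 251 251 251 252 251 252 254
 215 210 253 253 253 253 253 253 253 253 254 254 254 254 254 254 254 254 254 254 254 251 251 252
 215 209 205 204 205 204 247 248 248 247 247 248 247 249 248 249 249 249 248 248 243 241 239 242
 215 210 205 203 205 202 254 250 250 248 250 250 249 251 250 251 250 251 250 249 245 242 241 243
 215 210 205 205 203 200 253 254 253 250 249 250 249 251 249 251 250 251 250 249 245 242 241 244
 215 210 207 202 202 199 253 254 254 253 253 250 249 251 249 251 250 251 250 249 245 242 241 244
 215 208 205 202 202 202 253 254 254 253 254 250 252 254 251 251 250 251 250 249 245 243 240 244
```

Call:
move_arm:
  plan:
    - [[5,38,0],[0,0,0],0.8]
    - [[4.5,39,0],[0,0,0],0.8]
    - [[0,0,-35],[0,0,0],0.8]
    - [[0,0,-30],[0,0,0],0.8]
    - [[0,0,-18],[0,0,0],0.8]
    - [[0,0,0],[0,0,0],0.6]
    - [[0,0,0],[0,0,0],0.4]
    - [[0,0,0],[0,0,0],0]
    - [[0,0,0],[0,0,0],0]
    - [[0,0,0],[0,0,0],0]

```text
clock: 19.45
eef_pos: [492.0, 223.5, 37.4]
tool_rot: [-3.141, 0.001, 1.475]
force: [-1.4, -4.1, -3.4]
width: 42.9
gripper_force: 64.4
```

```bash
python3 - <<'E'
from h import *
s=status.read_state(); print(s['eef_pos'],brd(s['eef_pos']),s['tool_rot'],s['force'],s['width'])
P=pose('wrist'); w=grab('wrist','w9.png'); head(w,P,202)
E
```

```text
[491.99754772 223.49439756  37.35898244] [  1.3 202.3] [-3.14096812e+00  8.36218092e-04  1.47497237e+00] [-1.3718072  -4.10899415 -3.4333588 ] 42.89555815317301
head [284.1 299.3] [70.2 69.1] 6.34019136428833 [493.2 225.9  73. ] [  2.3 204.8]
```

Call:
move_arm:
  plan:
    - [[-0.9,-10,0],[0,0,0],0]
    - [[-1.4,-15,0],[0,0,0],0]
    - [[-1.4,-15,0],[0,0,0],0]
    - [[-0.9,-10,0],[0,0,0],0]
    - [[-0.7,-8,0],[0,0,0],0]
    - [[-0.4,-4,0],[0,0,0],0]
    - [[0,0,0],[0,0,0],0]
    - [[0,0,0],[0,0,0],0]

```text
clock: 20.5
eef_pos: [485.9, 161.8, 37.3]
tool_rot: [-3.14, 0.0, 1.475]
force: [-6.0, 1.0, 0.4]
width: 43.0
gripper_force: 65.0
```

```bash
python3 - <<'E'
from h import *
s=status.read_state(); print(s['eef_pos'],brd(s['eef_pos']),s['tool_rot'],s['force'],s['width'])
P=pose('wrist'); w=grab('wrist','w10.png'); head(w,P,140)
for n,b,z in(('b',(0,105),48),('tip',(0,113),56),('tip',(0,113),48),('face',(0,120),64)):
    X=O+b[1]*u; print(n,proj('w',[*X,z],P).round(1))
t=np.array(cams.get_image('top')); cv2.imwrite('pics/t10.png',t); sc=cams.get_image('scene'); cv2.imwrite('pics/s10.png',sc)
for n in('top','scene'):
  print(n,[proj(n,[*(O+y*u),z]).round(1).tolist() for y,z in((-17,56),(113,56),(124,64))])
E
```

```text
[485.91742781 161.77150667  37.3234812 ] [  1.  140.3] [-3.14015297e+00  3.57675486e-04  1.47526825e+00] [-6.04281822  0.98245009  0.43695843] 43.01531133937023
head [278.5 305.5] [87. 89.] 90.0 [484.6 161.5  73. ] [ -0.3 139.8]
b [280.2 334.7]
tip [279.9 332.2]
tip [280.1 321.8]
face [279.7 331.2]
top [[278.1, 228.9], [236.8, 225.6], [233.1, 225.0]]
scene [[248.7, 210.5], [290.1, 194.7], [293.5, 191.1]]
```

Call:
move_arm:
  plan:
    - [[-1.2,-2,0],[0,0,0],0]
    - [[-0.7,-2,0],[0,0,0],0]

```text
clock: 20.9
eef_pos: [485.7, 158.9, 37.3]
tool_rot: [3.14, -0.001, 1.476]
force: [-0.6, 3.6, -3.5]
width: 43.1
gripper_force: 64.6
```

Call:
move_arm:
  plan:
    - [[-0.1,-0.5,0],[0,0,0],0]
    - [[0,-0.5,0],[0,0,0],0]

```text
clock: 21.15
eef_pos: [485.5, 157.4, 37.3]
tool_rot: [3.14, -0.0, 1.476]
force: [0.6, 4.0, -3.3]
width: 43.1
gripper_force: 64.6
```

Call:
move_arm:
  plan:
    - [[-0.1,-0.5,0],[0,0,0],0]
    - [[0,-0.5,0],[0,0,0],0]

```text
clock: 21.4
eef_pos: [485.4, 156.2, 37.3]
tool_rot: [3.14, -0.0, 1.475]
force: [0.9, 4.6, -3.1]
width: 42.8
gripper_force: 64.7
```

Call:
move_arm:
  plan:
    - [[0,-0.5,0],[0,0,0],0]

```text
clock: 21.52
eef_pos: [485.3, 155.7, 37.4]
tool_rot: [3.14, -0.0, 1.475]
force: [0.7, 4.4, -2.3]
width: 43.2
gripper_force: 64.7
```

Call:
move_arm:
  plan:
    - [[-0.1,-0.5,0],[0,0,0],0]

```text
clock: 21.65
eef_pos: [485.2, 155.1, 37.3]
tool_rot: [3.14, -0.0, 1.475]
force: [0.4, 4.7, -3.7]
width: 43.1
gripper_force: 64.7
```

Call:
move_arm:
  plan:
    - [[0,-0.5,0],[0,0,0],0]

```text
clock: 21.78
eef_pos: [485.2, 155.0, 37.3]
tool_rot: [3.14, -0.001, 1.475]
force: [2.2, 4.9, -3.7]
width: 43.1
gripper_force: 64.6
```

```bash
python3 - <<'E'
from h import *
s=status.read_state(); print(s['eef_pos'],brd(s['eef_pos']),s['force'])
sc=cams.get_image('scene'); cv2.imwrite('pics/s11.png',sc)
cv2.imwrite('pics/s11c.png',cv2.resize(sc[160:250,215:335],(800,600),interpolation=2))
E
```

```text
[485.23081766 154.9908031   37.32681258] [  1.  133.5] [ 2.17622191  4.88191228 -3.66049039]
```

View pics/s11c.png

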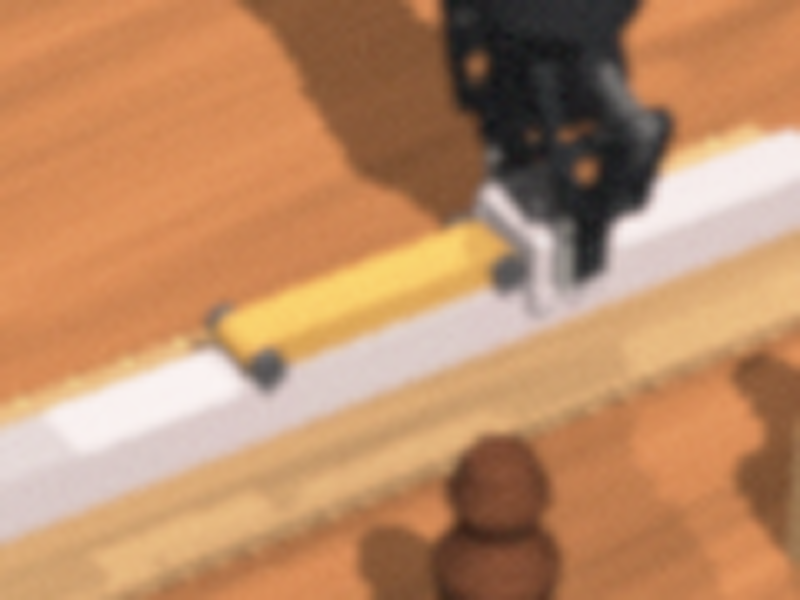

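The scene view shows the stop's face at or within about a millimetre of end b's tip, at (505,250). I'll finish by force.

Call:
move_arm:
  plan:
    - [[0,0,0],[0,0,0],0]

```text
clock: 21.95
eef_pos: [485.2, 155.0, 37.3]
tool_rot: [3.14, -0.001, 1.476]
force: [2.5, 5.0, -3.5]
width: 43.2
gripper_force: 64.6
```

Call:
move_arm:
  plan:
    - [[0,-0.4,0],[0,0,0],0]

```text
clock: 22.08
eef_pos: [485.2, 155.0, 37.3]
tool_rot: [3.14, -0.001, 1.476]
force: [1.9, 6.4, -4.1]
width: 43.2
gripper_force: 64.6
```

Call:
move_arm:
  plan:
    - [[0,-0.4,0],[0,0,0],0]

```text
clock: 22.2
eef_pos: [485.2, 155.0, 37.3]
tool_rot: [3.14, -0.001, 1.476]
force: [1.6, 6.9, -4.6]
width: 42.5
gripper_force: 64.7
```

Contact: the position holds at 155.0 while the force rises. I'll release it and go look at the driver.

Call:
move_arm:
  plan:
    - [[0,0.6,0],[0,0,0],0]
    - [[0,0,0],[0,0,0],0.65]
    - [[0,0,0],[0,0,0],0.8]
    - [[0,0,50],[0,0,0],0.8]
    - [[0,0,60],[0,0,0],1]
    - [[30,0,60],[0,0,0],1]
    - [[50,0,33],[0,0,0],1]
    - [[60,0,0],[0,0,0],1]
    - [[40,-5,0],[0,0,0],1]
    - [[0,0,0],[0,0,0],1]

```text
clock: 23.45
eef_pos: [664.4, 146.9, 235.3]
tool_rot: [3.14, 0.003, 1.473]
force: [-0.1, -0.1, -0.3]
width: 85.4
gripper_force: 0.0
```

```bash
python3 - <<'E'
from h import *
K=cams.camera_params('wrist')
p2=(K,np.array([[0.995,-0.098,-0.028,486.889],[-0.102,-0.953,-0.286,254.863],[0.002,0.287,-0.958,373.891],[0,0,0,1]]))
c=[onz('w',q,66,p2)[:2] for q in((431.8,165.1),(491.6,142.3),(446.9,214.4))]
print(np.round(c,1),(c[1]+c[2])/2,[np.degrees(np.arctan2(*(c[i]-c[0])[::-1])) for i in(1,2)],[np.linalg.norm(c[i]-c[0]) for i in(1,2)])
import time
grab('wrist','w12x.png')
s=status.read_state(); print(s['eef_pos'],s['tool_rot'])
P=pose('wrist'); np.save('P12.npy',P[1]); w=grab('wrist','w12.png')
C=(c[1]+c[2])/2
for z in(144,71,66): print(z,proj('w',[*C,z],P))
x,y=proj('w',[*C,144],P).astype(int); s=w.max(axis=2)[max(0,y-50):y+60,x-50:x+50]
for r in s[::3,::3]: print(''.join('%4d'%v for v in r))
print(y,x)
E
```

```text
[[636.8 197.3]
 [695.7 214.3]
 [655.4 141.6]] [675.54869839 177.92117307] [np.float64(16.048586499676794), np.float64(-71.57362639545583)] [np.float64(61.31303102665322), np.float64(58.7473425642849)]
[662.52475972 147.66640637 235.27614165] [-3.14051283e+00  1.78658066e-03  1.47315313e+00]
144 [294.8131899  176.83442479]
71 [292.09910035 164.51724041]
66 [291.95793121 163.87648761]
 224 161 169 157 154 153 152 167 167 164 159 157 154 147 144 218 202 229 237 225 237 241 241 237 240 237 231 231 236 238 235 228 240 238
 145 142 154 156 154 154 150 165 166 164 159 160 154 145 139 154 145 146 162 160 221 232 240 236 240 237 230 230 237 237 235 227 239 238
 143 143 151 158 155 153 150 163 165 166 159 157 152 146 140 155 144 146 140 119 135 242 246 236 241 238 230 230 237 236 235 227 238 238
 144 144 146 159 157 153 150 160 167 168 160 159 155 146 139 149 122 119 175 246 249 250 250 221 232 235 231 230 237 235 236 226 238 238
 145 143 143 161 157 156 151 159 164 170 159 159 152 138 121 118 234 250 249 249 248 248 248 233 227 226 210 229 236 234 236 227 238 239
 142 144 141 159 158 154 150 
[... 3662 characters left out ...]
221 240
 237 228 211 228 227 224 223 237 239 231 237 234 247 237 236 231 219 232 231 223 215 228 231 229 234 240 240 234 226 239 232 227 218 238
 235 232 212 230 229 225 222 237 239 234 237 232 247 238 236 231 221 232 231 224 211 225 231 228 233 238 240 234 227 240 233 227 218 237
 233 235 213 231 228 226 221 236 239 235 236 232 245 239 238 231 220 231 231 225 212 223 231 227 234 238 240 232 228 239 234 228 218 236
 230 237 214 231 229 225 222 235 240 236 236 233 244 241 237 232 221 231 231 225 209 219 230 227 233 236 240 233 229 238 235 228 216 236
 229 238 217 229 229 224 224 232 238 238 235 235 242 241 237 233 225 231 231 227 212 217 230 226 234 236 241 233 229 236 235 228 218 233
176 294
```

```bash
python3 - <<'E'
from h import *
P=(cams.camera_params('wrist'),np.load('P12.npy')); w=cv2.imread('pics/w12.png')
g=cv2.GaussianBlur(w.max(axis=2),(5,5),0).astype(int); y,x=176,294
s=g[y-50:y+60,x-50:x+50]
def rect(m,z,nm):
    m=cv2.morphologyEx(m.astype(np.uint8),cv2.MORPH_OPEN,np.ones((3,3)))
    C=max(cv2.findContours(m,0,2)[0],key=cv2.contourArea)
    W=np.array([onz('w',q[0]+[x-50.,y-50.],z,P)[:2] for q in C],np.float32)
    r=cv2.minAreaRect(W); print(nm,'c',np.round(r[0],1),'size',np.round(r[1],1),'ang',round(r[2],1))
rect((s>=22)&(s<75),144,'handle top')
a=w[y-50:y+60,x-50:x+50]; h=cv2.cvtColor(a,cv2.COLOR_BGR2HSV)
H=cv2.convexHull
m=((s<75)).astype(np.uint8); C=max(cv2.findContours(m,0,2)[0],key=cv2.contourArea); e=cv2.approxPolyDP(C,3,True)[:,0]+[x-50,y-50]; print(e.tolist())
for q in e: print(q,onz('w',q,144,P)[:2].round(1),onz('w',q,68,P)[:2].round(1))
# block top: bright low-sat
m2=((h[...,2]>238)&(s>236)).astype(np.uint8); m2=cv2.morphologyEx(m2,cv2.MORPH_CLOSE,np.ones((5,5)))
rect(m2>0,66,'block bright')
E
```

```text
handle top c [677.9 174.5] size [25.1 23.8] ang 21.9
[[296, 154], [285, 156], [278, 170], [291, 199], [313, 188], [308, 165]]
[296 154] [678.  195.7] [680.6 187.9]
[285 156] [669.3 195. ] [669.1 187. ]
[278 170] [662.8 184.7] [660.4 173.3]
[291 199] [670.9 160.1] [671.1 140.6]
[313 188] [689.4 167.4] [695.6 150.4]
[308 165] [686.7 186.3] [692.1 175.4]
block bright c [682.1 188.8] size [48.7 50. ] ang 3.1
```

Call:
move_arm:
  plan:
    - [[5,9,-15],[0,0,9.1],1]
    - [[5,9,-20],[0,0,9.1],1]
    - [[5.4,8.8,-20],[0,0,9.1],1]
    - [[0,0,0],[0,0,0],1]
    - [[0,0,0],[0,0,0],1]

```text
clock: 24.18
eef_pos: [677.5, 175.8, 182.1]
tool_rot: [3.141, 0.001, 1.949]
force: [0.2, 0.1, -1.3]
width: 85.4
gripper_force: 0.0
```

```bash
python3 - <<'E'
from h import *
s=status.read_state(); print(s['eef_pos'],np.degrees(s['tool_rot']))
P=pose('wrist'); w=grab('wrist','w13.png')
g=cv2.GaussianBlur(w.max(axis=2),(5,5),0).astype(int)
x,y=proj('w',[677.9,174.5,144],P).astype(int); print(x,y)
s=g[y-60:y+60,x-60:x+60]
m=cv2.morphologyEx(((s>=22)&(s<75)).astype(np.uint8),cv2.MORPH_OPEN,np.ones((5,5)))
n,l,st,ct=cv2.connectedComponentsWithStats(m); k=l[60,60]; print(st[1:],k)
C=max(cv2.findContours((l==(k or 1)).astype(np.uint8),0,2)[0],key=cv2.contourArea)
W=np.array([onz('w',q[0]+[x-60.,y-60.],144,P)[:2] for q in C],np.float32); print(cv2.minAreaRect(W))
E
```

```text
[677.50387065 175.84449952 182.13171418] [1.79982243e+02 3.03531389e-02 1.11675073e+02]
282 240
[[  51   13   16    6   91]
 [  41   45   35   32 1034]] 2
((676.5015869140625, 173.55038452148438), (22.068885803222656, 21.958314895629883), 19.858762741088867)
```

Call:
move_arm:
  plan:
    - [[-0.5,-1.6,-35],[0,0,0],1]
    - [[0,0,-33],[0,0,0],1]
    - [[0,0,-15],[0,0,0],1]
    - [[0,0,0],[0,0,0],0.6]
    - [[0,0,0],[0,0,0],0.3]
    - [[0,0,0],[0,0,0],0]
    - [[0,0,0],[0,0,0],0]
    - [[0,0,0],[0,0,0],0]
    - [[0,0,0],[0,0,0],0]

```text
clock: 25.35
eef_pos: [677.9, 174.8, 99.2]
tool_rot: [3.14, 0.0, 1.952]
force: [-0.8, -0.6, 5.4]
width: 23.5
gripper_force: 62.3
```

Call:
move_arm:
  plan:
    - [[0,0,15],[0,0,0],0]
    - [[0,0,20],[0,0,0],0]
    - [[0,0,35],[0,0,0],0]
    - [[0,0,30],[0,0,0],0]
    - [[0,0,0],[0,0,0],0]
    - [[0,0,0],[0,0,0],0]

```text
clock: 26.1
eef_pos: [676.8, 174.8, 197.9]
tool_rot: [-3.141, -0.0, 1.952]
force: [-0.1, 0.2, -1.0]
width: 23.4
gripper_force: 61.7
```

```bash
python3 - <<'E'
from h import *
s=status.read_state(); e=s['eef_pos']; print(e,np.degrees(s['tool_rot']),s['force'],s['torque'],s['width'])
sc=grab('scene','s14.png'); tp=grab('top','t14.png')
# expected: tip z = e.z-95
tz=e[2]-95
for z in(tz,tz+15,tz+40,tz+64,tz+140): print(z-tz,proj('scene',[e[0],e[1],z]).round(1))
x,y=proj('scene',[e[0],e[1],tz+15]).round().astype(int)
s=sc[y-30:y+14,x-14:x+15]
for i,r in enumerate(s): print(y-30+i,' '.join('%02x%02x%02x'%tuple(int(t) for t in v) for v in r[::2]))
print(x-14)
E
```

```text
[676.83763053 174.78346534 197.94775977] [-1.79961703e+02 -2.48113865e-02  1.11832584e+02] [-0.06951906  0.17081653 -0.95404362] [-0.00349788  0.06040437  0.01463451] 23.361577541394194
0.0 [352.9 210.8]
15.0 [353.5 205.9]
40.0 [354.6 197.7]
64.0 [355.6 189.7]
140.0 [359.  162.7]
176 588ed8 598dd8 588fdb 5a8eda 708cb8 656b75 232220 191616 151316 191617 2c2d2e 82878d 636669 2f2c2b 374766
177 588cd8 5b8edb 5c91dd 5a8dd9 6b8bbc 5e6771 1f2122 141515 191919 171515 313134 81888d 5d6163 303133 43618f
178 598dda 5b8fdb 588bd7 588ad4 5b84c0 4c5e7e 202126 171816 181717 111111 383a3c 868b90 595d5f 303442 4b74b3
179 5a8dda 5c8fd9 5385ce 5689d2 5383c9 44669c 1c222e 1d1c1d 1a1a1c 1c1a1b 3b3b40 878d93 575c60 35486a 5181c5
180 5a8cd7 5287ce 5687d1 5788d2 5384ce 456ba2 1c232d 1b1a1a 161715 1b1a1b 404142 898e95 5e6779 466a9e 5484cc
181 5889d3 5487cf 5588d1 5687ce 5485cf 3f6398 1a1f25 1a1817 181617 151113 393a3d 7f878d 667da5 4e7cc0 5281ca
182 5c8bd3 5687d0 5486cf 5385cf 5687d3 406194 1b1d20 161615 191b19 181919 282a2b 545f6e 5f85bf 5383c8 5080c6
183 7296d6 5586d0 5789d2 568bd3 578ad3 385a8e 1d1e22 191
[... 3280 characters left out ...]
 5588d1 578bd4 5387d0 5183cb 5486ce 5688d2
214 5a8edc 5b8eda 6294d3 608bb5 7db5e4 80baec 72ace7 6397db 5486cf 588ad6 578ad3 5486cc 5383cc 578ad2 5b8fda
215 5b8fdb 6297dd 73a8e0 6c9bc9 7cb3e3 87c3ee 85c3f0 73ade5 6094d8 578bd5 5586ce 5383cb 5488d1 5a8ed9 598cd9
216 5c92dc 6ea4e2 7eb6e6 7fb6e5 83beea 86c0ec 8ac8f2 84c1ef 72a9e2 6297da 5587cd 5587cf 598cd8 5a8dda 598cd9
217 669ae0 7db5e8 82bbe7 81bbe9 86c0ed 86c0ed 8bc8f1 8dccf4 7fb9e9 78aee6 699edd 5d93da 598dda 598cda 5b8eda
218 6da3e1 7db8e7 82bbe8 81bbe8 84beeb 82bcea 8ac7ef 8ecef4 89c5ef 83beeb 80bbed 6ba2e2 5d92db 598cd8 598fdb
219 77afe3 7eb6e5 81bde9 81b9e7 7eb4e3 7cb1e0 83bdea 8ccaf2 8bc9f2 84c0ec 88c6f1 7eb8eb 6ca2e1 6297dd 6195e1
340
```

The grey blade reads about 13 mm wide to the scene camera, against 8 mm for the shank. So the blade's width lies along the closing line, and I need tool yaw ≈ 167.5° to enter the slot and 84.6° at the end.

Call:
move_arm:
  plan:
    - [[-20,-2,0],[0,0,7],0]
    - [[-35,-4,0],[0,0,8],0]
    - [[-40,-4,0],[0,0,9],0]
    - [[-40,-4,0],[0,0,9],0]
    - [[-35,-4,0],[0,0,9],0]
    - [[-21.6,-2,0],[0,0,8],0]
    - [[0,0,-8],[0,0,5.7],0]
    - [[0,0,0],[0,0,0],0]
    - [[0,0,0],[0,0,0],0]

```text
clock: 27.32
eef_pos: [485.9, 154.6, 189.9]
tool_rot: [-3.141, -0.0, 2.922]
force: [-0.6, 0.2, -0.6]
width: 23.3
gripper_force: 61.6
```

```bash
python3 - <<'E'
from h import *
s=status.read_state(); e=s['eef_pos']; print(e,np.degrees(s['tool_rot']),s['force'],s['width'],s['qpos'].round(2))
P=pose('wrist'); np.save('P15.npy',P[1]); w=grab('wrist','w15.png')
for n,X in(('head',[485.2,154.8,73]),('tip',[e[0],e[1],e[2]-95]),('t15',[e[0],e[1],e[2]-80])): print(n,proj('w',X,P).round(1))
x,y=proj('w',[485.2,154.8,73],P).round().astype(int)
g=w.max(axis=2)[y-50:y+44,x-50:x+50]
for i,r in enumerate(g[::3,::2]): print('%3d'%(y-50+3*i),''.join('%4d'%v for v in r))
print(x-50)
E
```

```text
[485.94631853 154.57329448 189.86466817] [-1.79976742e+02 -2.06371098e-02  1.67418597e+02] [-0.60271353  0.16463672 -0.55428007] 23.34469313827968 [-0.44  0.49  0.11  1.95 -0.08  0.71  1.07]
head [283.4 205.4]
tip [283.4 213.2]
t15 [283.5 218.7]
155  203 203 204 204 204 204 205 203 206 206 206 209 210 211 214 216 217 219 220 220 221 222 222 221 221 223 225 224 222 223 222 222 223 221 220 220 220 219 220 237 222 222 222 223 223 224 225 225 223 225
158  210 211 214 217 218 221 221 220 223 222 222 222 222 222 221 222 222 223 221 219 221 219 218 219 220 220 221 220 218 220 220 220 222 222 222 223 221 222 219 221 221 223 222 221 221 221 221 221 220 220
161  221 222 222 222 222 222 221 222 221 221 220 219 220 218 220 219 219 220 220 219 219 221 219 220 220 218 218 217 219 216 219 218 219 218 216 218 216 218 216 218 216 217 216 216 216 216 213 214 214 214
164  221 218 218 219 217 218 216 216 217 217 216 215 215 215 214 215 213 213 214 214 215 212 214 213 214 213 215 213 214 213 213 213 212 213 212 211 211 213 211 211 210 210 210 210 208 211 210 211 211 210
167  211 213 210 211 209 210 210 2
[... 5009 characters left out ...]
5  18  19  20  18  16  30  43  41 218 238 235 234 234 234 235 233 233 232 232 233
242  250 250 251 250 250 250 250 249 240 249 239 247  52  49  39  15  16  18  19  18  17  16  18  17  16  13  18  16  19  14  17  19  18  18  17  19  46  45 122 239 243 242 243 245 244 244 245 246 247 247
245  248 249 249 249 249 248 244 242 240 223 237 216  50  51  32  15  14  18  21  17  18  16  18  15  19  16  19  17  21  16  18  18  17  17  17  17  40  45  88 246 245 246 246 247 246 245 244 243 245 249
248  230 230 232 232 233 234 235 235 236 235 243 219  48  49  24  19  16  18  20  15  15  16  17  15  18  16  16  16  17  17  16  16  19  16  16  16  37  46  77 246 245 245 247 247 249 249 250 250 250 251
233
```

```bash
python3 - <<'E'
from h import *
P=(cams.camera_params('wrist'),np.load('P15.npy')); w=cv2.imread('pics/w15.png').max(axis=2).astype(int)
for r in range(187,222): print(r,w[r,277:288].mean().round(), 'L',w[r,272:274].mean(),'R',w[r,292:294].mean())
for c in range(268,300,1): print(c,w[205:208,c].mean().round(),w[215:217,c].mean().round(),end=' | ')
e=np.array([485.946,154.573]); t=np.radians(167.42); tx=np.array([np.cos(t),np.sin(t)]); ty=np.array([np.sin(t),-np.cos(t)])
print()
for n,q,z in(('slot',(283.7,206.5),73),('tipfront',(282.5,213.7),94.9),('tipfront',(282.5,212.7),94.9),('tipfront',(282.5,214.7),94.9)):
    X=onz('w',q,z,P)[:2]; print(n,X.round(2),'tool xy',((X-e)@tx).round(2),((X-e)@ty).round(2))
E
```

```text
187 221.0 L 221.5 R 212.5
188 221.0 L 222.0 R 212.5
189 117.0 L 116.5 R 112.0
190 54.0 L 53.5 R 54.5
191 99.0 L 104.0 R 101.5
192 130.0 L 130.5 R 130.5
193 135.0 L 134.5 R 134.0
194 134.0 L 134.0 R 135.0
195 131.0 L 131.0 R 131.5
196 130.0 L 130.5 R 130.0
197 132.0 L 135.0 R 133.5
198 135.0 L 137.0 R 134.5
199 136.0 L 136.5 R 134.5
200 134.0 L 133.5 R 134.0
201 127.0 L 113.5 R 119.5
202 123.0 L 123.5 R 121.5
203 88.0 L 115.5 R 88.0
204 66.0 L 104.0 R 69.0
205 63.0 L 102.5 R 67.0
206 61.0 L 102.0 R 65.0
207 56.0 L 102.0 R 61.5
208 70.0 L 105.0 R 72.5
209 86.0 L 104.0 R 86.5
210 124.0 L 129.0 R 125.5
211 138.0 L 139.0 R 139.0
212 137.0 L 139.5 R 136.0
213 138.0 L 139.5 R 137.5
214 129.0 L 133.5 R 132.0
215 122.0 L 137.5 R 136.0
216 120.0 L 142.5 R 139.0
217 120.0 L 143.5 R 140.5
218 122.0 L 137.0 R 141.0
219 77.0 L 138.5 R 149.5
220 31.0 L 152.0 R 143.0
221 17.0 L 87.0 R 73.0
268 228.0 232.0 | 269 152.0 156.0 | 270 137.0 140.0 | 271 138.0 140.0 | 272 118.0 140.0 | 273 86.0 140.0 | 274 66.0 130.0 | 275 63.0 123.0 | 276 61.0 122.0 | 277 59.0 120.0 | 278 60.0 122.0 | 279 62.0 121.0 | 280 61.0 120.0 | 281 60.0 120.0 | 282 58.0 122.0 | 283 59.0 122.0 | 284 62.0 122.0 | 285 62.0 122.0 | 286 59.0 120.0 | 287 60.0 120.0 | 288 59.0 121.0 | 289 62.0 122.0 | 290 60.0 122.0 | 291 59.0 130.0 | 292 60.0 137.0 | 293 69.0 138.0 | 294 99.0 138.0 | 295 127.0 138.0 | 296 136.0 138.0 | 297 135.0 138.0 | 298 140.0 164.0 | 299 244.0 252.0 | 
slot [486.29 154.8 ] tool xy -0.28 0.3
tipfront [486.22 153.72] tool xy -0.45 -0.77
tipfront [485.36 153.91] tool xy 0.43 -0.77
tipfront [487.08 153.53] tool xy -1.33 -0.77
```

Call:
move_arm:
  plan:
    - [[-1.0,1.3,-10],[0,0,0],0]
    - [[0,0,-8],[0,0,0],0]
    - [[0,0,-2],[0,0,0],0]
    - [[0,0,0],[0,0,0],0]

```text
clock: 27.88
eef_pos: [484.7, 156.0, 169.8]
tool_rot: [-3.141, -0.0, 2.924]
force: [-0.2, -0.0, -1.7]
width: 23.1
gripper_force: 61.6
```

```bash
python3 - <<'E'
from h import *
s=status.read_state(); e=s['eef_pos']; print(e,np.degrees(s['tool_rot']),s['force'])
P=pose('wrist'); np.save('P16.npy',P[1]); W=grab('wrist','w16.png'); w=W.max(axis=2).astype(int)
x,y=proj('w',[*e[:2],73],P).round().astype(int); print(x,y)
for r in range(y-25,y+16): print(r,' '.join('%3d'%v for v in w[r,x-24:x+24:2]))
print(x-24)
E
```

```text
[484.67406063 155.95288338 169.84317857] [-1.79981124e+02 -2.64743895e-02  1.67520842e+02] [-0.18637658 -0.00805186 -1.67856903]
283 213
188 158 152 158 185 210 218 214 235 217 220 222 223 225 218 218 232 209 215 248 238 253 254 229 252
189 227 239 248 235 221 222 221 227 219 217 222 223 226 218 218 216 212 215 227 221 252 254 233 253
190 254 254 254 254 220 221 220 219 219 217 222 221 226 218 216 220 212 214 219 221 253 254 235 252
191 254 254 254 254 219 220 221 222 218 216 222 221 226 218 216 217 211 212 217 221 252 254 227 232
192 254 254 254 254 220 221 222 220 220 216 221 221 226 217 217 220 209 213 217 222 235 254 227 213
193 254 254 254 254 220 220 219 222 220 215 222 221 224 220 216 220 210 214 217 222 220 254 225 210
194 254 254 254 254 239 220 222 220 220 215 220 220 226 219 214 218 212 212 218 220 220 254 234 212
195 254 254 254 254 223 189 192 194 194 185 192 191 196 189 188 191 182 186 187 192 212 254 239 212
196 254 254 254 254 112  97  97  97  97  94  95  96  97  94  94  96  94  93  95  95 247 254 244 216
197 254 254 254 252  56  54  54  53  54  54  52  51  53  52  53
[... 2440 characters left out ...]
 135 223 254 254 135 105  40  15  21  21  23  23  23  22  19  22  16  21  64 131 251 254 254 254
223  92 189 254 254 105  43  16  19  21  21  20  21  21  21  19  23  22  20  22  63 251 254 254 254
224 102 134 254 254  54  15  22  18  22  23  19  22  20  19  22  21  21  21  18  20 194 254 254 254
225 107 104 254 210  20  20  21  24  23  24  17  21  19  23  23  23  24  22  22  19  67 253 254 254
226 109  76 250  70  19  21  21  25  21  24  21  22  21  23  23  24  19  20  19  21  18 165 254 254
227 101  70 181  23  19  22  21  16  18  21  18  23  21  20  22  24  22  23  23  20  22  33 253 254
228 100  75  73  38  24  20  21  24  21  23  20  20  22  23  21  21  21  20  24  22  25  18 198 254
259
```

Call:
move_arm:
  plan:
    - [[-0.6,0.1,-2],[0,0,0],0]
    - [[0,0,-1.5],[0,0,0],0]
    - [[0,0,-1.0],[0,0,0],0]
    - [[0,0,0],[0,0,0],0]

```text
clock: 28.42
eef_pos: [484.1, 156.1, 165.6]
tool_rot: [-3.142, -0.0, 2.924]
force: [-0.2, 0.6, -0.6]
width: 23.3
gripper_force: 61.6
```

Call:
move_arm:
  plan:
    - [[0,0,-1.0],[0,0,0],0]
    - [[0,0,-1.0],[0,0,0],0]
    - [[0,0,-1.0],[0,0,0],0]
    - [[0,0,0],[0,0,0],0]

```text
clock: 28.92
eef_pos: [484.1, 156.1, 162.5]
tool_rot: [-3.141, -0.0, 2.924]
force: [-0.0, -0.3, -1.5]
width: 23.4
gripper_force: 61.6
```

Call:
move_arm:
  plan:
    - [[0.2,0,0],[0,0,-7],0]
    - [[0.2,0,0],[0,0,-9],0]
    - [[0.3,0,0],[0,0,-9],0]
    - [[0.3,0,0],[0,0,-9],0]
    - [[0.3,0.1,0],[0,0,-9],0]

```text
clock: 29.55
eef_pos: [485.1, 156.5, 162.6]
tool_rot: [-3.141, -0.001, 2.169]
force: [0.5, -0.2, -2.3]
width: 23.6
gripper_force: 61.6
```

```bash
python3 - <<'E'
from h import *
s=status.read_state(); e=s['eef_pos']; print(e,np.degrees(s['tool_rot']),s['force'],s['torque'],s['width'])
E
```

```text
[485.10895546 156.51529372 162.59842193] [-1.79974757e+02 -3.56346675e-02  1.24276254e+02] [ 0.4916279  -0.20947514 -2.34162646] [0.07374804 0.25556436 0.11873501] 23.58076769326244
```

Call:
move_arm:
  plan:
    - [[0.3,0,0],[0,0,-9],0]
    - [[0.2,0,0],[0,0,-9],0]
    - [[0.2,0.1,0],[0,0,-9],0]
    - [[0.1,0,0],[0,0,-8],0]
    - [[0,0,0],[0,0,-4],0]
    - [[0,0,0],[0,0,-3],0]
    - [[0,0,0],[0,0,0],0]

```text
clock: 30.42
eef_pos: [486.0, 156.5, 162.6]
tool_rot: [-3.141, 0.0, 1.442]
force: [-0.4, 0.3, -0.0]
width: 23.4
gripper_force: 61.7
```

```bash
cat > q.py <<'E'
from h import *
s=status.read_state(); e=s['eef_pos']; print(e,np.degrees(s['tool_rot']),s['force'],s['torque'],s['width'])
E
python3 q.py
```

```text
[486.03594637 156.48156906 162.58126534] [-1.79977104e+02  8.80310118e-03  8.25979717e+01] [-0.40534682  0.27770023 -0.03972076] [-0.05221027  0.11827398  0.06649133] 23.381403454614713
```

Call:
move_arm:
  plan:
    - [[0,0,0],[0,0,-3],0]
    - [[0,0,0],[0,0,-2],0]
    - [[0,0,0],[0,0,0],0]

```text
clock: 30.8
eef_pos: [486.1, 156.4, 162.6]
tool_rot: [-3.141, 0.0, 1.354]
force: [-0.3, 0.2, 0.2]
width: 23.6
gripper_force: 61.6
```

```bash
python3 q.py
```

```text
[486.14340665 156.38438441 162.59365299] [-1.79986829e+02  2.11189538e-03  7.75762066e+01] [-0.28317326  0.2458984   0.15565139] [-0.02809226  0.17408926  0.09381793] 23.588566799219766
```

Call:
move_arm:
  plan:
    - [[0,0,0],[0,0,-3],0]
    - [[0,0,0],[0,0,0],0]

```text
clock: 31.05
eef_pos: [486.2, 156.4, 162.6]
tool_rot: [-3.142, 0.0, 1.302]
force: [-0.7, 0.3, -1.5]
width: 23.4
gripper_force: 61.7
```

```bash
python3 q.py
```

```text
[486.21162491 156.39895538 162.59556433] [-1.79994864e+02  1.88195104e-03  7.46007434e+01] [-0.68959176  0.3301069  -1.45896919] [-0.02937089  0.10126612  0.10274873] 23.36830502038959
```

Call:
move_arm:
  plan:
    - [[0,0,0],[0,0,-3],0]
    - [[0,0,0],[0,0,0],0]

```text
clock: 31.3
eef_pos: [486.3, 156.3, 162.6]
tool_rot: [3.142, 0.0, 1.25]
force: [-0.7, 0.5, -0.9]
width: 23.3
gripper_force: 61.8
```

```bash
python3 q.py
```

```text
[486.27569062 156.33323224 162.61332743] [1.79995543e+02 3.51721006e-03 7.16279307e+01] [-0.70477244  0.48508645 -0.88716768] [0.02223093 0.21388241 0.11826598] 23.269332154532435
```

Call:
move_arm:
  plan:
    - [[0,0,0],[0,0,-3],0]
    - [[0,0,0],[0,0,0],0]

```text
clock: 31.55
eef_pos: [486.3, 156.3, 162.6]
tool_rot: [3.142, 0.0, 1.198]
force: [-0.5, -0.7, -1.0]
width: 23.2
gripper_force: 61.8
```

```bash
python3 q.py; python3 - <<'E'
from h import *
s=status.read_state(); e=s['eef_pos']
P=pose('wrist'); np.save('P17.npy',P[1]); W=grab('wrist','w17.png'); w=W.max(axis=2).astype(int)
x,y=proj('w',[485.2,154.8,73],P).round().astype(int); print(x,y)
for r in range(y-34,y+16,2): print(r,' '.join('%3d'%v for v in w[r,x-34:x+34:2]))
print(x-34)
E
```

```text
[486.27957338 156.30887334 162.59370392] [1.79995345e+02 6.14205381e-03 6.86418262e+01] [-0.52288648 -0.73850198 -1.04677031] [-0.07229458  0.12564832  0.11246807] 23.17037854382799
281 217
183 220 218 214 212 211 212 253 254 254 254 254 254 254 237 225 223 238 231 221 223 214 179 149 135 134 135 140 239 243 246 251 249 249 249
185 223 217 213 211 213 211 252 254 254 254 246 226 223 223 215 223 219 191 159 145 133 133 135 137 139 139 133 230 243 245 250 250 249 249
187 222 220 215 213 210 210 221 254 239 220 215 216 221 203 168 147 136 133 135 137 139 141 136 148 245 252 254 252 242 244 249 250 248 248
189 223 221 216 211 210 183 156 216 218 220 187 152 142 134 134 134 139 138 137 134 229 249 254 254 254 254 254 254 238 243 247 251 249 248
191 224 221 218 215 138 139 120 160 144 133 134 135 137 137 139 134 181 247 253 254 254 254 254 254 254 254 254 254 247 242 245 251 249 248
193 224 223 219 206 137 138 132 134 136 134 138 136 143 241 251 254 254 254 254 254 254 254 254 254 254 254 254 254 243 242 245 250 249 248
195 224 221 219 163 134 135 136 137 134 220 249 254 254 254 254 254 25
[... 1893 characters left out ...]
 216 225 227 224 222 216 206 217 218 220 100  29  13  23  33  33  36  35  34  32  33  31  31  21  22  56 113 153 253 253 252 252 239 240
225 213 225 226 224 223 219 218 222 223 177  27  29  31  35  34  33  33  31  33  30  35  36  33  34  32  24  37 121 250 252 252 252 254 238
227 209 222 226 224 222 220 212 232 121  21  34  35  34  32  34  32  33  32  35  34  32  33  34  32  32  33  28  30 247 253 252 254 254 234
229 208 216 226 224 224 222 217 192  27  34  31  36  33  31  33  33  32  33  33  31  31  34  36  33  37  33  32  32  62 253 254 252 248 240
231 204 213 225 227 224 220 193  31  28  34  27  21  21  19  14  21  23  15  15  20  21  22  18  20  19  22  27  33  30  93 125 185 246 240
247
```

```bash
python3 - <<'E'
from h import *
P=(cams.camera_params('wrist'),np.load('P17.npy')); w=cv2.GaussianBlur(cv2.imread('pics/w17.png').max(axis=2),(3,3),0).astype(int)
def fit(q,z):
    W=np.array([onz('w',p,z,P)[:2] for p in q],np.float32); l=cv2.fitLine(W,cv2.DIST_HUBER,0,.01,.01).ravel(); return np.degrees(np.arctan2(l[1],l[0])),l[2:],len(q)
# head far edge: first row (from top) where value<100 beyond bright
q=[]
for c in range(264,293):
    col=w[190:212,c]; i=np.nonzero(col<150)[0]
    if len(i): q.append((c,190+i[0]))
print('head edge',fit(q,73),q[::6])
# head right edge: for rows 200..222 first col > 200 scanning right from 287
q=[]
for r in range(200,222):
    row=w[r,289:312]; i=np.nonzero(row>190)[0]; q.append((289+i[0],r))
print('head right',fit(q,73),q[::6])
q=[]
for c in range(256,296):
    col=w[180:200,c]; i=np.nonzero(col>235)[0]
    d=np.nonzero(col<150)[0]
    d=d[d<16] 
    if len(d): 
        j=d.max() if False else None
        k=[a for a in range(d[0],19) if col[a]>200]
        if k: q.append((c,180+k[0]))
print('stop edge z64',fit(q,64),q[::6])
# rail / board edges for reference: long right stop edge
q=[]
E
```

```text
head edge (np.float32(-39.927277), array([490.18887, 175.11668], dtype=float32), 29) [(264, np.int64(191)), (270, np.int64(190)), (276, np.int64(190)), (282, np.int64(198)), (288, np.int64(197))]
head right (np.float32(84.57713), array([500.18988, 155.31447], dtype=float32), 22) [(np.int64(295), 200), (np.int64(297), 206), (np.int64(299), 212), (np.int64(300), 218)]
stop edge z64 (np.float32(-5.6046314), array([487.41394, 174.2897 ], dtype=float32), 40) [(256, 198), (262, 196), (268, 195), (274, 193), (280, 191), (286, 190), (292, 188)]
```

Call:
move_arm:
  plan:
    - [[0,0,0],[0,0,-4],0]
    - [[0,0,0],[0,0,0],0]

```text
clock: 31.85
eef_pos: [486.3, 156.3, 162.6]
tool_rot: [3.141, 0.0, 1.128]
force: [0.9, -1.4, -1.3]
width: 23.3
gripper_force: 61.7
```

```bash
python3 q.py; python3 - <<'E'
from h import *
P=pose('wrist'); w=cv2.GaussianBlur(grab('wrist','w18.png').max(axis=2),(3,3),0).astype(int)
def fit(q,z):
    W=np.array([onz('w',p,z,P)[:2] for p in q],np.float32); l=cv2.fitLine(W,cv2.DIST_HUBER,0,.01,.01).ravel(); return np.degrees(np.arctan2(l[1],l[0])),l[2:].round(1)
x,y=proj('w',[485.2,154.8,73],P).round().astype(int)
q=[]
for r in range(y-14,y+5):
    row=w[r,x+8:x+36]; i=np.nonzero(row>190)[0]; q.append((x+8+i[0],r))
print('head right',fit(q,73),q[::5])
for r in range(y-30,y+16,2): print(r,' '.join('%3d'%v for v in w[r,x-34:x+34:2]))
print(x-34)
W=w
# handle edges: dark region far rows
for r in range(y+12,y+60,6): i=np.nonzero(w[r,x-60:x+60]<60)[0]; print(r,i.min()+x-60,i.max()+x-60)
E
```

```text
[486.3307857  156.27001085 162.61792424] [1.79987035e+02 8.55004281e-03 6.46509779e+01] [ 0.93005736 -1.42967944 -1.34628639] [-0.11024056  0.05960499  0.1906676 ] 23.28385175553002
head right (np.float32(84.62306), array([500.1, 152.8], dtype=float32)) [(np.int64(296), 204), (np.int64(298), 209), (np.int64(300), 214), (np.int64(301), 219)]
188 219 216 212 212 213 241 248 240 231 217 213 206 181 157 140 135 136 137 152 175 217 242 253 254 254 255 245 240 243 246 250 250 248 248
190 220 216 213 210 202 199 219 216 205 181 160 145 136 135 136 147 170 212 239 253 254 254 254 254 254 254 251 239 242 245 249 250 249 248
192 221 217 211 178 154 140 176 160 144 136 135 136 143 164 204 232 252 254 254 255 255 254 255 254 254 254 254 242 241 244 247 251 249 248
194 222 218 203 154 145 134 136 135 135 140 162 200 228 251 254 254 255 255 254 250 242 227 220 254 254 253 254 245 240 242 246 250 249 248
196 223 219 185 138 134 134 138 158 192 225 250 254 254 254 254 254 254 244 210 152 107  82 116 242 253 251 247 248 238 242 244 249 250 248
198 223 218 166 136 154 180 221 246 253 254 254 254 250 2
[... 1862 characters left out ...]
  29  64 111 151 245 252 252 248 251 240
226 212 221 227 225 223 220 222 214 136  50  30  33  33  33  33  33  33  33  34  34  33  32  34  33  32  30  46 123 236 252 253 254 251 242
228 210 218 226 226 224 222 221 163  40  30  34  32  32  33  34  33  33  33  33  33  34  32  34  34  33  33  30  63 220 244 221 199 240 243
230 209 213 223 227 225 221 163  52  32  33  32  31  31  30  29  28  29  29  30  30  27  22  26  29  27  30  32  33 101 147 136 137 222 245
232 209 210 220 227 226 203  73  26  25  21  18  20  18  16  18  17  18  17  17  18  17  16  16  17  16  18  25  31  32  95 132 131 191 245
248
230 262 303
236 259 307
242 257 307
248 257 308
254 257 309
260 255 310
266 232 333
272 230 336
```

The head's edge is square to the rail (84.6°) and no longer turns while the torque climbs to 0.19 N m, so the screw is against its end stop. I'll back off within the play and lift out.

Call:
move_arm:
  plan:
    - [[0,0,0],[0,0,5],0]
    - [[0,0,0],[0,0,5],0]
    - [[0,0,4],[0,0,0],0]
    - [[0,0,12],[0,0,0],0]
    - [[0,0,20],[0,0,0],0]
    - [[25,2,4],[0,0,7],0]
    - [[40,4,0],[0,0,8],0]
    - [[45,5,0],[0,0,8],0]
    - [[45,4,0],[0,0,8],0]
    - [[30,3,0],[0,0,6.1],0]

```text
clock: 33.15
eef_pos: [673.3, 174.1, 203.4]
tool_rot: [3.14, 0.001, 1.951]
force: [-0.8, 0.2, -1.1]
width: 23.0
gripper_force: 61.6
```

Call:
move_arm:
  plan:
    - [[5.5,0.5,0],[0,0,0],0]
    - [[0,0,0],[0,0,0],0]
    - [[0,0,0],[0,0,0],0]

```text
clock: 33.52
eef_pos: [675.5, 175.1, 202.9]
tool_rot: [-3.141, -0.0, 1.948]
force: [-0.0, -0.1, -1.4]
width: 23.4
gripper_force: 61.6
```

```bash
python3 q.py; python3 - <<'E'
from h import *
s=status.read_state(); e=s['eef_pos']; P=pose('wrist'); np.save('P19.npy',P[1]); w=grab('wrist','w19.png').max(axis=2).astype(int)
print(proj('w',[677,174.5,66],P),proj('w',[*e[:2],e[2]-95],P))
x,y=proj('w',[677,174.5,66],P).round().astype(int)
for r in range(y-20,y+24,2): print(r,' '.join('%3d'%v for v in w[r,x-26:x+26:2]))
print(x-26)
E
```

```text
[675.49538687 175.05583112 202.86690189] [-1.79938545e+02 -2.36815464e-02  1.11597403e+02] [-0.04158501 -0.10628874 -1.40865547] [-0.01075471 -0.04011031 -0.0116672 ] 23.36406764705475
[283.9292225  201.70981633] [282.66773445 213.09020674]
182 252 253 254 254 253 253 253 253 253 254 254 254 254 254 254 254 253 252 252 253 254 254 254 254 254 254
184 253 253 253 254 254 253 253 253 253 253 254 254 254 254 254 254 254 253 252 252 252 254 254 254 254 254
186 252 253 253 253 254 254 254 253 253 253 253 254 254 254 254 254 254 254 253 252 252 252 254 254 254 254
188 252 252 253 253 253 253 254 253 253 253 253 253 253 254 254 254 254 254 254 254 253 252 252 254 254 254
190 252 252 252 252 253 253 253 254 254 253 253 253 253 253 254 254 254 254 254 254 254 253 252 252 253 254
192 249 251 253 252 253 253 253 253 253 253 253 253 253 253 253 254 254 254 254 254 254 254 253 252 252 253
194 251 250 251 252 253 252 253 253 226 154 162 187 193 197 212 228 236 250 250 254 254 254 254 253 252 252
196 252 251 250 250 252 252 252 253 204 123 141 141 142 134 134 136 135  90 229 254 254 254 254 254 253
[... 820 characters left out ...]
 125 133 131 186 252 253 254 254 254 253 253 253
214 252 252 253 252 251 250 248 250 247 228 227 221 205 195 174 174 195 219 253 253 253 254 254 254 253 253
216 250 251 252 253 252 251 250 248 190 115 113 115 116 110 112 114 113 251 253 253 253 253 254 254 254 253
218 252 250 251 252 252 252 252 251 197 128 122 120 114 107 100 150 152 249 253 253 252 253 253 253 254 254
220 252 252 251 250 252 253 252 252 146  64  35  21  18  22  21  86 147 232 251 253 253 253 253 253 253 254
222 251 252 252 251 250 252 172  40  17  19  20  23  20  23  19  27  22  18  91 222 252 253 253 253 253 253
224 252 251 252 252 231  35  22  20  21  21  21  24  24  19  23  19  25  24  26  17  92 250 253 253 253 253
258
```

Call:
move_arm:
  plan:
    - [[0.7,-0.7,-15],[0,0,0],0]
    - [[0,0,-18],[0,0,0],0]
    - [[0,0,-8],[0,0,0],0]
    - [[0,0,-6],[0,0,0],0]
    - [[0,0,0],[0,0,0],0]

```text
clock: 34.2
eef_pos: [677.3, 174.0, 155.0]
tool_rot: [-3.141, -0.0, 1.948]
force: [0.6, 0.2, -1.7]
width: 23.0
gripper_force: 61.6
```

Call:
move_arm:
  plan:
    - [[0,0,-15],[0,0,0],0]
    - [[0,0,-17],[0,0,0],0]
    - [[0,0,-13],[0,0,0],0]
    - [[0,0,-6],[0,0,0],0]
    - [[0,0,-2],[0,0,0],0]
    - [[0,0,-1],[0,0,0],0]
    - [[0,0,0],[0,0,0],0]

```text
clock: 35.08
eef_pos: [677.8, 174.2, 102.1]
tool_rot: [3.141, 0.0, 1.948]
force: [0.3, 0.5, -0.8]
width: 23.3
gripper_force: 61.6
```

Call:
move_arm:
  plan:
    - [[0,0,-1],[0,0,0],0]
    - [[0,0,-1],[0,0,0],0]
    - [[0,0,-0.5],[0,0,0],0]
    - [[0,0,0],[0,0,0],0]

```text
clock: 35.58
eef_pos: [677.4, 174.1, 99.2]
tool_rot: [3.142, -0.0, 1.948]
force: [0.0, -0.7, -0.0]
width: 23.6
gripper_force: 61.9
```

Guard seated. Release gently and clear off upward.

Call:
move_arm:
  plan:
    - [[0,0,0],[0,0,0],0.4]
    - [[0,0,0],[0,0,0],0.6]
    - [[0,0,0],[0,0,0],1]
    - [[0,0,0],[0,0,0],1]
    - [[0,0,30],[0,0,0],1]
    - [[0,0,55],[0,0,0],1]
    - [[0,0,55],[0,0,-9],1]
    - [[-50,15,0],[0,0,-9],1]
    - [[-60,15,0],[0,0,-9],1]
    - [[-60,15,0],[0,0,0],1]

```text
clock: 36.83
eef_pos: [505.7, 219.6, 239.1]
tool_rot: [3.141, -0.0, 1.476]
force: [0.2, 1.2, -0.3]
width: 85.3
gripper_force: 0.0
```

Call:
move_arm:
  plan:
    - [[-25,-55,0],[0,0,0],1]
    - [[0,-55,0],[0,0,0],1]
    - [[0,-30,0],[0,0,0],1]
    - [[0,0,0],[0,0,0],1]
    - [[0,0,0],[0,0,0],1]

```text
clock: 37.45
eef_pos: [482.6, 80.0, 239.2]
tool_rot: [3.141, -0.001, 1.478]
force: [-0.3, -0.4, -0.6]
width: 85.4
gripper_force: 0.0
```

```bash
python3 q.py; python3 - <<'E'
from h import *
P=pose('wrist'); np.save('P20.npy',P[1]); W=grab('wrist','w20.png'); w=W.max(axis=2).astype(int); h=cv2.cvtColor(W,cv2.COLOR_BGR2HSV)
for n,y,z in(('a',-9,48),('b',105,48),('tip',113,48),('face',113,64),('head',133,73)): print(n,proj('w',[*(O+y*u),z],P).round(1))
for yb in(105,-9):
  for sx in(-17,17):
    c,r=proj('w',[*(O+sx*np.array([.9956,-.0932])+yb*u),48],P).round().astype(int)
    s=h[r-16:r+16,c-1:c+2,1].mean(1); i=np.nonzero(s<60)[0]; print(yb,c,(i+r-16).tolist()[:1],(i+r-16).tolist()[-1:],brd(onz('w',(c,(i.min()+i.max())/2+r-16),48,P)) if len(i) else '')
head(W,P,133)
# gap profile along the centre line
c,r=proj('w',[*(O+113*u),56],P).round().astype(int)
print([(k,*h[k,c-3:c+4].mean(0).astype(int)) for k in range(r-20,r+10)])
s=cv2.imread('pics/s14.png'); T=grab('scene','s20.png')
x,y=355,205
for r in range(185,250,3): print(r,' '.join('%3d'%v for v in T.max(axis=2)[r,325:385:3]))
t0=cv2.imread('pics/top0.png'); t=grab('top','t20.png'); d=cv2.absdiff(cv2.GaussianBlur(t0,(5,5),0),cv2.GaussianBlur(t,(5,5),0)).max(axis=2)>40
n,l,st,ct=cv2.connectedComponentsWithStats(d.astype(np.uint8)); print([q.tolist() for q in st[1:] if q[4]>25])
E
```

```text
[482.61137344  80.04055181 239.18180585] [ 1.79993968e+02 -5.13492637e-02  8.46704466e+01] [-0.26168575 -0.41259677 -0.626239  ] [-0.00058796  0.01091114  0.01931194] 85.39131858628379
a [277.9 243.5]
b [277.4 148.1]
tip [277.4 140.7]
face [277.1 141.5]
head [276.8 121.4]
105 262 [132] [154] [-17.  110.5]
105 293 [132] [154] [ 17.2 110.5]
-9 264 [238] [249] [-17.   -8.9]
-9 292 [238] [248] [17.1 -8.3]
head [278. 121.] [28. 26.] 90.0 [485.4 154.9  73. ] [  1.2 133.4]
[(121, np.int64(157), np.int64(16), np.int64(127)), (122, np.int64(159), np.int64(15), np.int64(122)), (123, np.int64(158), np.int64(17), np.int64(113)), (124, np.int64(153), np.int64(17), np.int64(104)), (125, np.int64(160), np.int64(16), np.int64(122)), (126, np.int64(163), np.int64(13), np.int64(131)), (127, np.int64(151), np.int64(16), np.int64(129)), (128, np.int64(157), np.int64(13), np.int64(130)), (129, np.int64(162), np.int64(16), np.int64(126)), (130, np.int64(160), np.int64(18), np.int64(129)), (131, np.int64(163), np.int64(14), np.int64(133)), (132, np.int64(164), np.int64(14), np.int64(135)), (133, np.int64(1
[... 2392 characters left out ...]
 223 220 217 214
239 208 207 137 156 160 160 156 159 154 166 169 177 179 198 222 221 218 217 215 220
242 215 216 195 155 157 158 155 161 153 165 172 181 184 203 222 219 216 216 218 218
245 221 225 219 179 163 160 156 159 155 167 175 184 192 198 211 211 215 217 211 215
248 220 214 202 190 182 178 167 160 162 170 177 194 192 191 202 218 211 213 220 215
[[210, 164, 69, 83, 2998], [203, 205, 12, 14, 64], [204, 219, 9, 8, 52], [308, 225, 43, 16, 441], [121, 230, 144, 168, 13667], [305, 244, 40, 7, 119], [0, 311, 139, 109, 6485], [274, 383, 24, 14, 174], [299, 387, 17, 19, 123], [220, 388, 69, 32, 790], [134, 394, 87, 26, 711], [300, 396, 19, 24, 135], [279, 401, 14, 7, 45], [150, 404, 18, 4, 67]]
```

```bash
python3 -c "
from cell import ctrl; print(ctrl.finish_job())"
```

```text
the job is handed in; nothing more can be done
None
```

The job is done and handed in at about 37.5 s, though in both flips the pivot end crept along the rail partway over (up to about 10 mm by my estimate in the first, less in the second) before settling back to within about 1 mm; the gauge now lies at three lengths touching the stop, the lock screw is a full quarter turn clockwise, and the screwdriver is back in its block.

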